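Turn the valve plate over and probe its bores

TASK

Take the knurled nut and then the brass spacer off the stud and leave both in the small loose orange tray, then lay the valve plate flat in the pocket of the hinged flipper, its top face still up (lay the flipper fully open first if it is raised). Swing the flipper right over so that the plate drops face-down into the fixed nest, then swing the flipper fully back open, leaving the plate in the nest. Finally stand every probe that is in the black rack in a bore of the plate, one per bore, pushed fully home; leave the other things on the bench where they are.

Things in the scene. Friction and masses are not known exactly. Their poses are not given: they have to be found in the camera images.
- stud (a point): fixed stand: grey base 80 x 80 x 10 mm, a narrower steel pedestal 56 x 30 on it, top at z = 30 mm, and a plain stud 7 thick rising 46 above the pedestal (top at z = 76). This point: where the stud leaves the pedestal; z up. On the stud from below: plate (12), spacer (14), nut (16). Nothing is screwed tight: all three slide freely up off the stud
- nut_c (a point): loose knurled steel thumb nut, a ring 28 mm across, 16 high, bore 11, 50 g; this point is its centre, z along its bore. It starts on the stud, on top of the spacer, its centre at z = 64 mm
- spacer_c (a point): loose plain brass ring 34 mm across, 14 high, bore 12, 50 g; this point is its centre, z along its bore. It starts on the stud between plate and nut
- plate_c (a point): centre of the loose aluminium valve plate, 110 (x) x 44 (y) x 12 (z) mm, 160 g; z points out of its face (two dark lines, four screw heads), up at the start. It starts flat on the pedestal, the stud through its middle bore, overhanging the pedestal all round. Best gripped across its 44 mm width at mid-length. Looks the same after a half turn about z
- plate_h0 (a point): mouth of a bore in the plate's back (the side opposite the face, underneath at the start, on top after turning over), at plate x = -38 mm; bore 10.5 mm wide, right through; axes as the plate's. Any probe may go in any bore
- plate_h1 (a point): the same for the middle bore, through which the stud passes at the start, at plate x = 0
- plate_h2 (a point): the same for the bore at plate x = +38 mm
- hinge (a point): middle of the hinge axis of the fixed turn-over fixture, 46.75 mm above the bench; x along the hinge axis, y level from the flipper's open side (-y) to the nest (+y), z up. Grey fixture base 150 x 150 x 10 mm centred below; hinge brackets 20 wide, up to z = 56, at x = +-69. The hinge knuckles leave the middle 60 mm free
- pocket (a point): centre of the flipper's pocket floor, 40 mm from the hinge axis, 40 above the bench when fully open; x along the hinge, z out of the pocket (up when open). Pocket 115 x 48 mm, walls 4 thick and 12 high near the corners only: the long sides are clear for fingers within 28 of mid-length. The plate lies on the floor, lengthwise along the hinge, with 2 mm to spare all round
- bar (a point): middle of the flipper's handle: a round black bar 10 mm thick, 100 long, parallel to the hinge axis and 102 from it, level with the hinge when the flipper is fully open or over. Its arms are at the bar's ends; 29 mm are free between bar and the flipper's outer wall. It can be pinched from above and turns between the pads as the flipper swings
- flipper (a joint): angle of the flipper, rad: 0 = fully open, flat, pocket up on the hinge's -y side; pi = right over, pocket down above the nest; stops at both. A stiff hinge (0.25 N m friction): stays where it is left; may start raised by up to 0.6 rad. The plate is not clamped: past the upright it tips out on its lower edge and the flipper lowers it into the nest
- nest (a point): centre of the floor of the fixed nest, 40 mm above the bench and 40 mm to the +y side of the hinge, axes as hinge. A slotted pocket 116 x 49 mm with walls 9 high; clear space for the probes under all three bores
- tray_in (a point): small loose open orange tray, 104 (x) x 124 (y) x 26 mm outside, walls 4; this point is the centre of its inner floor, about 4 mm above the bench; axes along its sides. It can get knocked aside
- rack: loose black probe rack 46 (x) x 124 (y) x 30 mm high, 0.7 kg, with three holes 26 deep at y = -40, 0, +40 mm; origin at the centre of its underside. It can get knocked aside
- plate: the valve plate as a body (see plate_c); origin at the centre of its back, axes the same
- pin0_c (a point): centre of the handle of a loose steel probe: dark round handle 18 mm across, 36 high; below its shoulder (18 under this point) a shank 8 thick, 22 long, tapered tip; 60 g; z up along the probe. Starts upright in the rack, shoulder on the rack's top. One to three probes are there; absent ones have no pose from the start
- pin1_c (a point): centre of the handle of a loose steel probe: dark round handle 18 mm across, 36 high; below its shoulder (18 under this point) a shank 8 thick, 22 long, tapered tip; 60 g; z up along the probe. Starts upright in the rack, shoulder on the rack's top. One to three probes are there; absent ones have no pose from the start
- pin2_c (a point): centre of the handle of a loose steel probe: dark round handle 18 mm across, 36 high; below its shoulder (18 under this point) a shank 8 thick, 22 long, tapered tip; 60 g; z up along the probe. Starts upright in the rack, shoulder on the rack's top. One to three probes are there; absent ones have no pose from the start
- wrench: the loose wrench lying on the bench, 160 long: not part of the job, not to be moved
- cup: a loose red plastic cup, 60 across, 45 high: not part of the job, not to be moved
- driver: a loose screwdriver lying on the bench, 170 long: not part of the job, not to be moved
- jar: a loose jar with a red cap, 60 across, 80 high: not part of the job, not to be moved
- gaugeblock: a loose round metal setting block, 60 across, 46 high: not part of the job, not to be moved
There are look-alikes about, which are no part of the job. Of the things shaped like the plate, the aluminium one is meant. Leave any purple look-alike of the part that bears tray_in alone.

How it is judged:
By the outcome, as a careful person would: the job done as asked, in the order asked, and still so for the second after the job is handed in, with the robot touching nothing.
Of pin0, pin1, pin2 only 1 to 3 are there at a start; the rules pass over those that are not, and their reading is None.
At some moment in a run one of tray, rack may be knocked a few centimetres aside while the robot is not near it.
It also fails if it takes over 210 s, if anything falls off the work surface, if the arm or the gripper's body presses on something with over 40 N, if the wrist force passes 120 N, or if a joint passes its speed limit or range.

ROBOT

A 7-joint arm with a two-finger parallel gripper is mounted at the origin on the work surface. World frame = base frame: x ahead of the robot, y to its left, z up, the work surface at z = 0. Lengths are in m, angles in degrees, forces in N, time in s.
With the tool pointing down it reaches from about 0.425 to 0.825 m from the base axis. Payload 3.6 kg.
Tool frame: the origin (TCP) lies on the centre line of the jaws, within the pads' length; the fingertips stand 25 mm ahead of it and the grasp point (between the pads) lies 6 mm ahead of it (manip.nose_length is the distance from the TCP to the fingertips, in m); z points along the fingers, y is the line along which they close (so a half turn about z gives the same grasp; the last joint's range is limited). The gripper opens to 85 mm and grips with 20 to 120 N. Pads are 22 mm wide; open, the fingers measure 114 mm over their backs; the gripper's body (76 mm by 85 mm) begins 54 mm behind the grasp point. The pads swing forward as they close: fully open they stand 13 mm farther back than shut.
Start: joints at [70.044, 35.231, -0.722, 81.555, 0.464, 63.22, -2.315], TCP at [0.206, -0.617, 0.256] pointing down, gripper open.
Joint ranges: [-178.69, 178.69], [-17.37, 117.87], [-77.05, 75.6], [15.02, 138.74], [-78.02, 258.01], [0.78, 113.62], [-162.83, 162.83]. Speed limits (degrees/s): [159.86, 159.86, 180, 180, 180, 180, 180].

INTERFACE

Orientations are given as a 3x3 rotation matrix whose columns are the frame's x, y, z axes.
In Python, from bench import sensors, viewer, manip gives the robot as it stands.
- The arm moves only by the shell command python3 -m inch 'ROWS'. ROWS is JSON, a list of rows, each a list of 3 entries, a list of its own where there are three numbers: the shift along the tool's x, y, z each as a share of 0.05 m, from -1 to 1, then the turn about the tool's z as a share of 5 degrees, from -1 to 1, then the gripper command: -1 is fully open, 1 is shut, values between are in proportion. In form: [[[tx, ty, tz], roll, fingers], ...]. A call has exactly 5 rows; each row shifts and turns the commanded pose from where the row before left it, along the tool's axes as they then stand; what a row does not reach is not made up. A row lasts 1/8 s, in which the tool goes at most 62.5 mm and 10.7 degrees, less where a joint would pass 70% of its speed; a pose out of reach is approached as far as the arm can. A call with a number of a shift or a turn outside -1 to 1 is refused whole. A call with a gripper value outside its range is refused whole. The fingers move at their own pace and stop on an object; the grip force is fixed at half the most. Time passes only in rows, so rows that do not move let the fingers close, or fill a call up. It gives the time, the measured TCP pose, the force, the opening and the grip force at its end, in the units of the state.
- sensors.get_obs(): the state, without advancing time (a new reading comes with each control period).
- viewer.snapshot(name): name is "side" or "top" or "wrist"; returns a dict with "frame" (480x640x3 uint8, red, green, blue), "fx", "fy", "cx", "cy" (pixels), "distortion" ([k1, k2, p1, p2, k3] as OpenCV has them; the pictures are not rectified), "rvec" (rotation vector, rad) and "tvec" (3), from world to camera coordinates, as OpenCV has them. Camera axes: x right, y down, z forward; pixel columns grow to the right and rows downward; lengths in m; the calibration is good to about 2 mm. A picture is of the moment at which its call begins. There is no depth.
- manip.close_job(): hands the job in; it is judged then, once.
The state is a dict: "t": time; "q": joint angles; "qvel": joint speeds; "effort": joint torques, N m; "ee_pos": TCP position; "ee_rot": TCP orientation; "contact_force": force on the tool from outside, world axes, zero at the start; "torque": the same for the moment, N m; "opening": finger opening in m; "gripper_force": force on a finger pad.
Only numpy, scipy, OpenCV 4.12 (cv2) and the standard library are available. Lean on these libraries where they do the work, as an engineer would, in place of code of your own. Each camera call takes 0.05 s, during which the arm holds its last target. There are 200 camera calls.

## Working session

There is one attempt and no reset: what is moved stays moved. The work goes in short steps, Python scripts to look and compute and a shell command to move; the robot and the scene stay as the last step left them, time stands still between calls to the robot, and variables do not carry over. Pictures are saved under pics/ and viewed, at most 14 in all, crops included, and the job is handed in when it is done.

```bash
ls; mkdir -p pics; cat > h.py <<'E'
import numpy as np, cv2
from bench import sensors, viewer, manip
def snap(n,f=None):
    s=viewer.snapshot(n); s['K']=np.array([[s['fx'],0,s['cx']],[0,s['fy'],s['cy']],[0,0,1.]]); s['d']=np.array(s['distortion'],float)
    s['R']=cv2.Rodrigues(np.array(s['rvec'],float))[0]; s['t']=np.array(s['tvec'],float).ravel()
    if f: cv2.imwrite('pics/'+f,s['frame'][:,:,::-1]); np.savez('pics/'+f+'.npz',K=s['K'],d=s['d'],R=s['R'],t=s['t'],frame=s['frame'])
    return s
def ray(s,px,z):
    u=cv2.undistortPoints(np.array([[px]],float),s['K'],s['d'])[0,0]
    d=s['R'].T@np.array([u[0],u[1],1]); c=-s['R'].T@s['t']
    return c+d*(z-c[2])/d[2]
def proj(s,p):
    return cv2.projectPoints(np.array([p],float),cv2.Rodrigues(s['R'])[0],s['t'],s['K'],s['d'])[0][0,0]
def crop(s,f,x0,y0,x1,y1,k):
    cv2.imwrite('pics/'+f,cv2.resize(s['frame'][y0:y1,x0:x1,::-1],None,fx=k,fy=k,interpolation=cv2.INTER_CUBIC))
def go(target):
    """tool-frame shift in row units (x0.05 m)"""
    o=sensors.get_obs(); R=np.array(o['ee_rot']); return R.T@(np.array(target)-np.array(o['ee_pos']))/0.05
E
python3 - <<'E'
from h import *
for n in("top","side"):
    s=snap(n,n+"0.png"); print(n,-s['R'].T@s['t'],s['fx'],s['d'])
o=sensors.get_obs();print(o); print(manip.nose_length)
a=cv2.imread('pics/top0.png');
E
```

```text
pics
top [3.26815788e-01 1.80206924e-04 1.12124329e+00] 460.7549302504571 [-0.03253668  0.          0.          0.          0.        ]
side [-0.05109661  0.76679594  0.66880411] 501.48141318140915 [-0.04062695  0.          0.          0.          0.        ]
{'t': 0.1, 'q': array([70.04265358, 35.28366405, -0.72376365, 81.6336299 ,  0.46579597,
       63.22221135, -2.31501035]), 'qvel': array([ 0.01780154, -0.11217377, -0.11496242, -0.21942433, -0.12009138,
        0.01768024,  0.01820057]), 'effort': array([ 1.86854144e-03, -4.70382106e+01,  2.60705743e-01, -1.71571076e+01,
        1.01736677e-02,  5.85049071e-03,  3.84655593e-06]), 'ee_pos': array([ 0.20539645, -0.6160048 ,  0.25524581]), 'ee_rot': array([[ 9.48633257e-01,  3.16376838e-01, -8.00568501e-04],
       [ 3.16377847e-01, -9.48630600e-01,  2.24573378e-03],
       [-4.89456249e-05, -2.38365989e-03, -9.99997158e-01]]), 'contact_force': array([ 0.19262827, -0.1689561 ,  0.20164259]), 'torque': array([-0.00604639,  0.01030698,  0.01286248]), 'gripper_force': 0.0, 'opening': 0.0853729146801042}
0.025
```

View pics/top0.png

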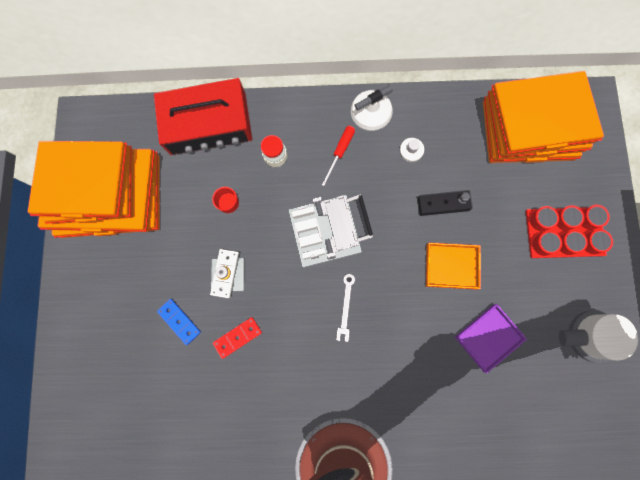

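View pics/side0.png

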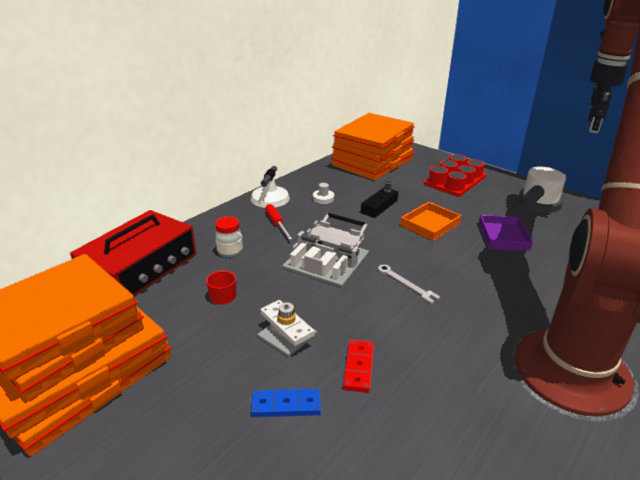

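Candidates, by top-view pixel:
- **Plate:** the aluminium one on the stud (223,272) is meant. Blue (178,321) and red (237,337) are look-alikes.
- **Tray:** orange (454,266) is meant. Purple (491,338) and the orange box stacks are not.
- **Rack:** black (445,203), with one probe seen at (464,197).
- **Fixture:** (330,230), with the flipper to the right and possibly raised.

I'll check these choices in a close crop.

```bash
python3 - <<'E'
from h import *
s=snap("top","top1.png")
f=s['frame'][:,:,::-1]
a=cv2.resize(f[180:310,190:385],None,fx=4,fy=4,interpolation=cv2.INTER_CUBIC)
cv2.imwrite('pics/c1.png',a)
b=cv2.resize(f[175:310,400:500],None,fx=4,fy=4,interpolation=cv2.INTER_CUBIC)
s2=snap("side","side1.png"); g=s2['frame'][:,:,::-1]
c=cv2.resize(g[160:250,350:475],None,fx=3,fy=3,interpolation=cv2.INTER_CUBIC)
W=np.zeros((540,780,3),np.uint8); W[:540,:400]=b; W[:270,400:775]=c
cv2.imwrite('pics/c2.png',W)
for n,p,z in[("stud",(223,271),.072),("rack",(445,203),.03),("pin",(464,197),.066),("tray",(454,266),.026)]: print(n,ray(s,p,z))
E
```

```text
stud [0.45064111 0.26381147 0.072     ]
rack [ 0.60627949 -0.26590326  0.03      ]
pin [ 0.61020579 -0.30276219  0.066     ]
tray [ 0.4525543  -0.27682614  0.026     ]
```

View pics/c1.png

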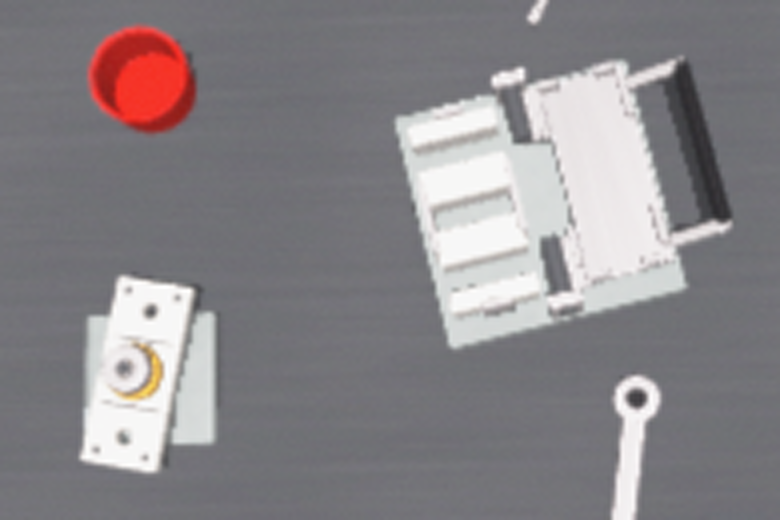

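View pics/c2.png

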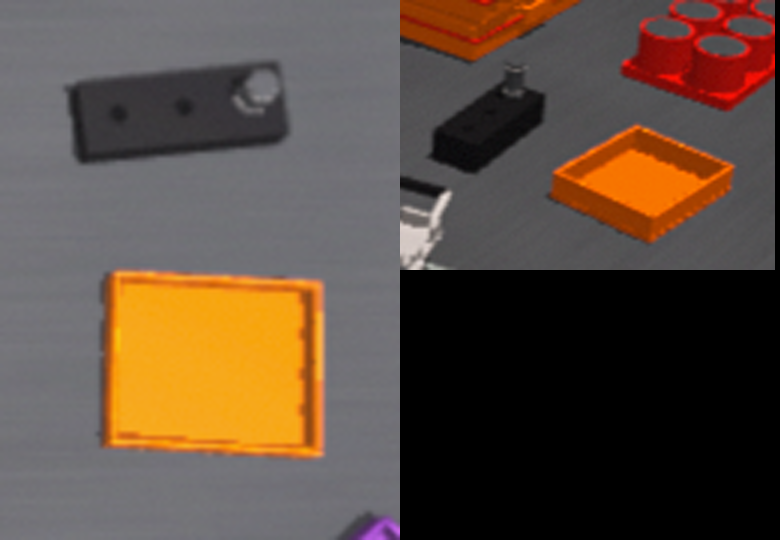

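The top crop shows the nut at (221,272) on the brass spacer and the aluminium plate. The flipper is raised a little, and its bar spans (361,195) to (371,236). The rack holds one probe, at (465,197), and the orange tray is right. Next I compute the poses.

```bash
python3 - <<'E'
from h import *
from scipy.optimize import least_squares
s=snap("top"); 
P=lambda x,y:(190+x/4-.4,180+y/4-.4)
print("nut",ray(s,P(125,369),.072))
pc=[ray(s,P(*c),.042)[:2] for c in[(120,275),(200,288),(160,472),(82,460)]]
print("plate c",np.mean(pc,0),"L",np.linalg.norm(pc[0]-pc[3]),np.linalg.norm(pc[0]-pc[1])); d=pc[0]-pc[3]+pc[1]-pc[2]; print("yaw",np.degrees(np.arctan2(d[1],d[0])))
b=[ray(s,P(*c),.01)[:2] for c in[(396,118),(452,348),(688,288)]]
print("base",(b[0]+b[2])/2,[np.linalg.norm(b[i]-b[i+1]) for i in(0,1)]); d=b[0]-b[1];print("yaw",np.degrees(np.arctan2(d[1],d[0]))); d=b[1]-b[2];print(np.degrees(np.arctan2(-d[0],d[1])))
h=(b[0]+b[2])/2; yaw=np.arctan2(-(b[1]-b[2])[0],(b[1]-b[2])[1])
px=P(705,141); ry=np.array([-np.sin(yaw),np.cos(yaw)])
def f(a):
    p=np.r_[h-ry*.102*np.cos(a[0]),.04675+.102*np.sin(a[0])]; return proj(s,p)-px
r=least_squares(f,[.3]);print("flip",r.x,r.fun)
B=lambda x,y:(400+x/4-.4,175+y/4-.4)
print("pin",ray(s,B(263,82),.066),"holes",ray(s,B(185,106),.03),ray(s,B(119,114),.03))
print("tray",np.mean([ray(s,B(*c),.026)[:2] for c in[(108,272),(322,282),(322,456),(105,446)]],0))
E
```

```text
nut [0.44880637 0.26878952 0.072     ]
plate c [0.44969899 0.26710811] L 0.1115762675132711 0.049270102096034246
yaw -11.225105705286179
base [0.55215689 0.02855795] [np.float64(0.14851753209873672), np.float64(0.14804322557793967)]
yaw 12.716742612378088
12.735800496626219
flip [0.16751644] [-0.40521978  0.23062305]
pin [ 0.61472744 -0.30631265  0.066     ] holes [ 0.61097304 -0.26831681  0.03      ] [ 0.60722835 -0.22801837  0.03      ]
tray [ 0.4540066 -0.2749255]
```

```bash
for i in 1 2 3; do python3 -m inch '[[[0.72,-0.49,0],0,-1],[[0.72,-0.49,0],0,-1],[[0.72,-0.49,0],0,-1],[[0.72,-0.49,0],0,-1],[[0.72,-0.49,0],0,-1]]' ; done | tail -1
python3 -m inch '[[[-0.05,-0.79,0],0,-1],[[-0.05,-0.79,0],0,-1],[[-0.05,-0.79,0],0,-1],[[-0.05,-0.79,0],0,-1],[[-0.05,-0.79,0],0,-1]]'
python3 -m inch '[[[-0.05,-0.79,0],0,-1],[[-0.05,-0.79,0],0,-1],[[-0.05,-0.79,0],0,-1],[[-0.05,-0.79,0],0,-1],[[-0.05,-0.79,0],0,-1]]'
python3 -m inch '[[[0,0,0],0,-1],[[0,0,0],0,-1],[[0,0,0],0,-1],[[0,0,0],0,-1],[[0,0,0],0,-1]]'
python3 - <<'E'
from h import *
s=snap("wrist","w1.png"); o=sensors.get_obs(); print(o['ee_pos'],go([.4489,.268,.2]), proj(s,[.4489,.268,.076]))
print(-s['R'].T@s['t'],s['R'])
E
```

```text
gripper_force: 0.0
t: 2.75
ee_pos: [0.5267, 0.0874, 0.2564]
ee_rot: [[0.949, 0.316, 0.0], [0.316, -0.949, 0.0], [0.0, -0.0, -1.0]]
contact_force: [1.4, 0.5, -0.4]
opening: 0.0855
gripper_force: 0.0
t: 3.38
ee_pos: [0.4524, 0.2707, 0.2564]
ee_rot: [[0.949, 0.316, 0.0], [0.316, -0.949, 0.0], [0.0, -0.0, -1.0]]
contact_force: [-0.3, 0.3, 0.3]
opening: 0.0855
gripper_force: 0.0
t: 4.0
ee_pos: [0.4533, 0.2691, 0.2564]
ee_rot: [[0.949, 0.315, 0.0], [0.315, -0.949, -0.0], [0.0, 0.0, -1.0]]
contact_force: [-0.7, 0.5, 0.1]
opening: 0.0858
gripper_force: 0.0
[0.45317161 0.26921224 0.25637267] [-0.08873522 -0.00395472  1.12745196] [317.36781746 227.2384507 ]
[0.51828518 0.29163572 0.37348158] [[ 3.14688578e-01 -9.49194929e-01  2.92648634e-04]
 [-9.13831531e-01 -3.02881075e-01  2.70508755e-01]
 [-2.56676900e-01 -8.53934468e-02 -9.62717471e-01]]
```

View pics/w1.png

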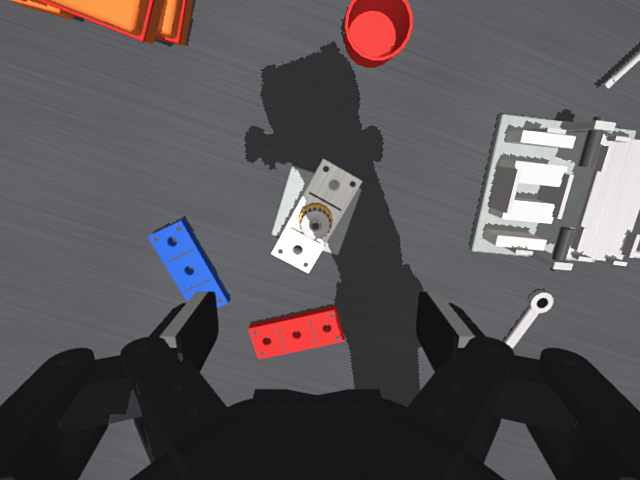

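The stud top shows at about (316,226), within 2 px of the prediction at (317,227). I descend on the nut and close.

```bash
python3 -m inch '[[[-0.08,0,0.8],0,-0.4],[[0,0,0.8],0,-0.4],[[0,0,0.8],0,-0.4],[[0,0,0.8],0,-0.4],[[0,0,0.3],0,-0.4]]' |tail -6
python3 -m inch '[[[0,0,0],0,-0.4],[[0,0,0],0,1],[[0,0,0],0,1],[[0,0,0],0,1],[[0,0,0],0,1]]' |tail -6
python3 - <<'E'
from h import *
s=snap("side","s2.png"); crop(s,"s2c.png",200,240,400,390,4); print(sensors.get_obs()['ee_pos'])
E
```

```text
t: 4.68
ee_pos: [0.4482, 0.2677, 0.0794]
ee_rot: [[0.949, 0.316, -0.003], [0.316, -0.949, -0.002], [-0.004, 0.001, -1.0]]
contact_force: [-0.1, 0.2, -0.5]
opening: 0.0597
gripper_force: 0.0
t: 5.3
ee_pos: [0.4501, 0.269, 0.0832]
ee_rot: [[0.949, 0.316, 0.003], [0.316, -0.949, 0.002], [0.003, -0.001, -1.0]]
contact_force: [-1.4, -0.7, 5.7]
opening: 0.0242
gripper_force: 58.6
[0.45010228 0.26899057 0.08316671]
```

View pics/s2c.png

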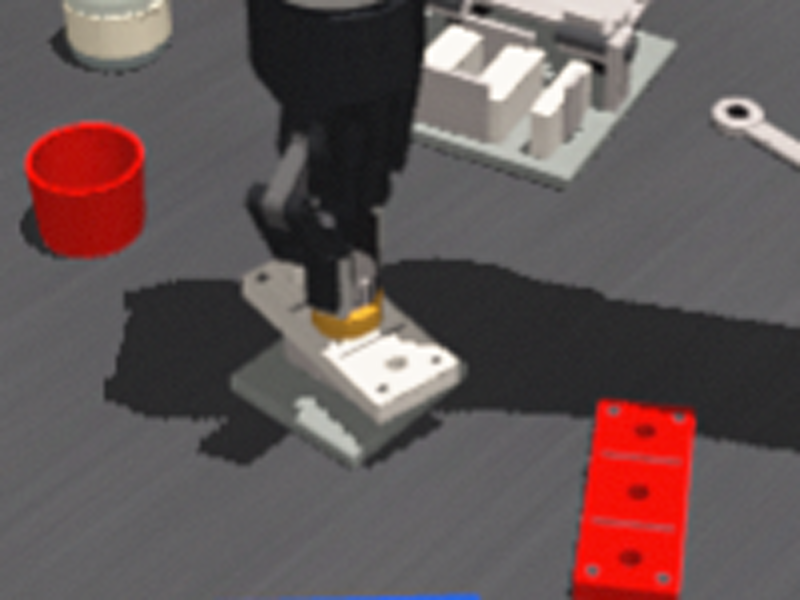

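The jaws are on the nut above the spacer. I lift and check.

```bash
python3 -m inch '[[[0,0,-0.2],0,1],[[0,0,-0.4],0,1],[[0,0,-0.6],0,1],[[0,0,-0.6],0,1],[[0,0,-0.6],0,1]]' |tail -6
python3 - <<'E'
from h import *
s=snap("side","s3.png"); crop(s,"s3c.png",220,190,380,370,3); print(sensors.get_obs()['ee_pos'],sensors.get_obs()['opening'])
E
```

```text
t: 5.98
ee_pos: [0.449, 0.2683, 0.2031]
ee_rot: [[0.949, 0.316, 0.001], [0.316, -0.949, 0.0], [0.001, -0.0, -1.0]]
contact_force: [0.2, -0.1, -0.2]
opening: 0.0246
gripper_force: 59.0
[0.45101637 0.26960705 0.20703195] 0.02449802816669836
```

View pics/s3c.png

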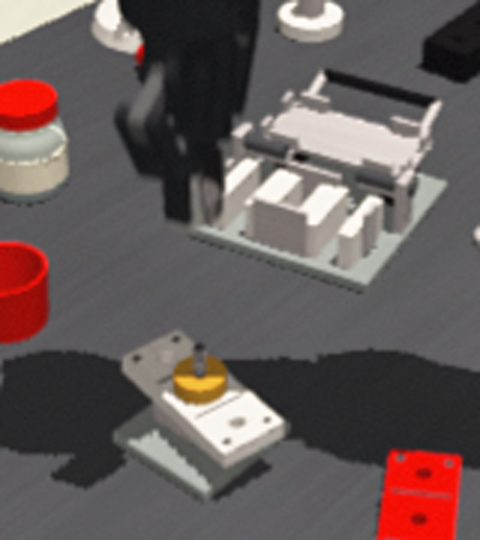

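The nut is in the jaws and off the stud. I square the tool and carry the nut to the tray's far half.

```bash
python3 -m inch '[[[0,0,0],0.92,1],[[0,0,0],0.92,1],[[0,0,0],0.92,1],[[0,0,0],0.92,1],[[0.0,0.3,0],0,1]]' |tail -6
for i in 1 2 3; do python3 -m inch '[[[0.036,0.7,0],0,1],[[0.036,0.7,0],0,1],[[0.036,0.7,0],0,1],[[0.036,0.7,0],0,1],[[0.036,0.7,0],0,1]]' ; done|tail -6
python3 -m inch '[[[0,0,0],0,1],[[0,0,0],0,1],[[0,0,0],0,1],[[0,0,0],0,1],[[0,0,0],0,1]]' |tail -6
python3 - <<'E'
from h import *
s=snap("wrist","w4.png"); print(go([.476,-.275,.034]))
h=cv2.cvtColor(s['frame'],cv2.COLOR_RGB2HSV)
m=((h[:,:,0]>8)&(h[:,:,0]<24)&(h[:,:,1]>170)).astype(np.uint8)
n,l,st,c=cv2.connectedComponentsWithStats(m); 
for i in range(1,n):
    if st[i,4]>800: print(st[i],[ray(s,p,.026).round(4) for p in cv2.boxPoints(cv2.minAreaRect(np.argwhere(l==i)[:,::-1].astype(np.float32)))])
E
```

```text
t: 6.65
ee_pos: [0.4488, 0.2541, 0.2018]
ee_rot: [[1.0, 0.004, 0.001], [0.004, -1.0, 0.001], [0.001, -0.001, -1.0]]
contact_force: [0.8, -0.4, -0.2]
opening: 0.0246
gripper_force: 59.0
t: 8.52
ee_pos: [0.4752, -0.2736, 0.2016]
ee_rot: [[1.0, 0.001, -0.0], [0.001, -1.0, -0.0], [-0.0, 0.0, -1.0]]
contact_force: [0.4, -0.1, -0.6]
opening: 0.0245
gripper_force: 59.0
t: 9.15
ee_pos: [0.4767, -0.271, 0.2014]
ee_rot: [[1.0, 0.002, 0.0], [0.002, -1.0, 0.0], [0.0, -0.0, -1.0]]
contact_force: [0.6, 0.4, -0.3]
opening: 0.0247
gripper_force: 59.0
[-0.01374855  0.07732596  3.34795389]
[ 254  181  145  113 1735] [array([ 0.4091, -0.209 ,  0.026 ]), array([ 0.5145, -0.2194,  0.026 ]), array([ 0.5083, -0.3409,  0.026 ]), array([ 0.4016, -0.3425,  0.026 ])]
[362 199  36 102 912] [array([ 0.4049, -0.3112,  0.026 ]), array([ 0.5013, -0.3211,  0.026 ]), array([ 0.4984, -0.3405,  0.026 ]), array([ 0.4015, -0.3323,  0.026 ])]
```

View pics/w4.png

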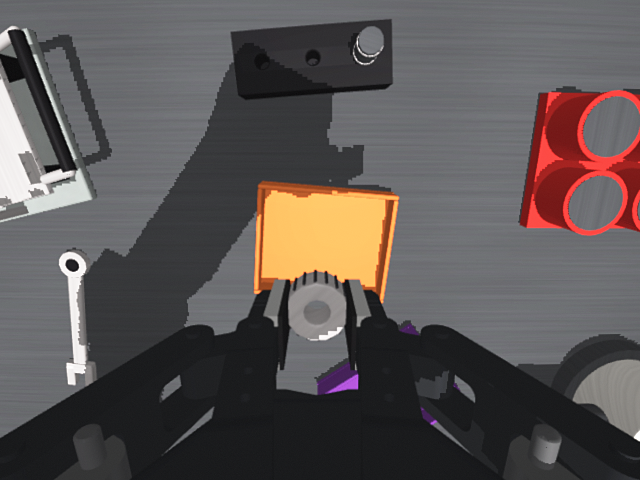

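The wrist view shows the nut held at (317,308) over the orange tray, whose far corners are at (262,182) and (398,195). I lower, release and return for the spacer.

```bash
python3 -m inch '[[[0,0.06,0.8],0,1],[[0,0,0.8],0,1],[[0,0,0.8],0,1],[[0,0,0.7],0,1],[[0,0,0.2],0,1]]' |tail -6
python3 -m inch '[[[0,0,0],0,1],[[0,0,0.0],0,1],[[0,0,0],0,0.0],[[0,0,0],0,0.0],[[0,0,0],0,0.0]]' |tail -6
python3 -m inch '[[[0,0,-0.3],0,0],[[0,0,-0.9],0,-0.4],[[0,0,-0.9],0,-0.4],[[0,0,-0.9],0,-0.4],[[0,0,-0.3],0,-0.4]]' |tail -6
for i in 1 2 3; do python3 -m inch '[[[-0.036,-0.724,0],0,-0.4],[[-0.036,-0.724,0],0,-0.4],[[-0.036,-0.724,0],0,-0.4],[[-0.036,-0.724,0],0,-0.4],[[-0.036,-0.724,0],0,-0.4]]' ; done|tail -6
python3 -m inch '[[[0,0,0],0,-0.4],[[0,0,0],0.92,-0.4],[[0,0,0],0.92,-0.4],[[0,0,0],0,-0.4],[[0,0,0],0,-0.4]]' |tail -6
python3 - <<'E'
from h import *
print(go([.4492,.2685,.0668]))
s=snap("wrist","w5.png");crop(s,"w5c.png",220,130,420,280,4)
E
```

```text
t: 9.82
ee_pos: [0.4755, -0.2738, 0.0344]
ee_rot: [[1.0, 0.001, -0.004], [0.001, -1.0, 0.002], [-0.004, -0.002, -1.0]]
contact_force: [0.7, -0.0, -0.7]
opening: 0.0245
gripper_force: 59.0
t: 10.45
ee_pos: [0.4767, -0.2747, 0.0368]
ee_rot: [[1.0, 0.001, 0.001], [0.001, -1.0, -0.0], [0.001, 0.0, -1.0]]
contact_force: [0.6, -0.1, 0.4]
opening: 0.0426
gripper_force: 0.0
t: 11.08
ee_pos: [0.4778, -0.2753, 0.2053]
ee_rot: [[1.0, 0.0, 0.006], [0.001, -1.0, -0.003], [0.006, 0.003, -1.0]]
contact_force: [-0.0, -0.3, -0.6]
opening: 0.0598
gripper_force: 0.0
t: 12.95
ee_pos: [0.4485, 0.2692, 0.201]
ee_rot: [[1.0, 0.001, -0.001], [0.001, -1.0, -0.001], [-0.001, 0.001, -1.0]]
contact_force: [0.0, -0.2, 0.4]
opening: 0.06
gripper_force: 0.0
t: 13.58
ee_pos: [0.4491, 0.2677, 0.2012]
ee_rot: [[0.987, -0.159, -0.0], [-0.159, -0.987, -0.001], [-0.0, 0.001, -1.0]]
contact_force: [0.0, 1.1, 0.3]
opening: 0.0597
gripper_force: 0.0
[ 7.79126781e-04 -1.89464517e-02  2.68877290e+00]
```

View pics/w5c.png

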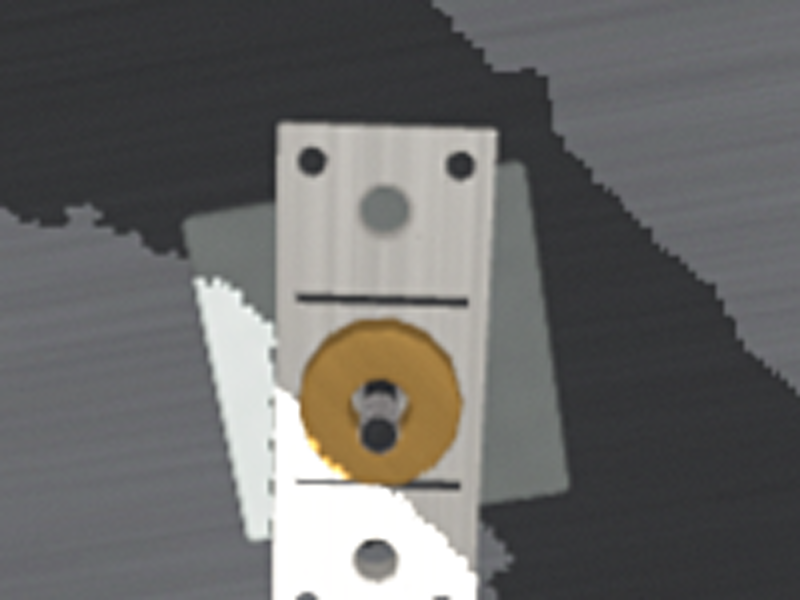

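The stud and spacer are centred under the tool, and the plate is within about 2° of tool x. I grip the spacer with the tips just above the plate.

```bash
python3 -m inch '[[[0,0,0.8],0.36,-0.4],[[0,0,0.8],0,-0.4],[[0,0,0.7],0,-0.4],[[0,0,0.33],0,-0.4],[[0,0,0],0,-0.4]]' |tail -6
python3 -m inch '[[[0,0,0],0,-0.4],[[0,0,0],0,1],[[0,0,0],0,1],[[0,0,0],0,1],[[0,0,0],0,1]]' |tail -6
python3 -m inch '[[[0,0,-0.2],0,1],[[0,0,-0.5],0,1],[[0,0,-0.7],0,1],[[0,0,-0.7],0,1],[[0,0,-0.6],0,1]]' |tail -6
python3 - <<'E'
from h import *
print(go([.430,-.275,.034]))
s=snap("wrist","w6.png");crop(s,"w6c.png",220,130,420,330,3)
E
```

```text
t: 14.25
ee_pos: [0.4489, 0.2681, 0.0692]
ee_rot: [[0.982, -0.19, -0.002], [-0.19, -0.982, -0.001], [-0.001, 0.001, -1.0]]
contact_force: [0.4, 0.1, 0.3]
opening: 0.0594
gripper_force: 0.0
t: 14.88
ee_pos: [0.4498, 0.2688, 0.0714]
ee_rot: [[0.982, -0.19, 0.002], [-0.19, -0.982, 0.001], [0.002, -0.002, -1.0]]
contact_force: [-0.7, -0.7, 6.4]
opening: 0.0297
gripper_force: 58.7
t: 15.5
ee_pos: [0.4491, 0.2684, 0.2069]
ee_rot: [[0.982, -0.19, 0.001], [-0.19, -0.982, 0.001], [0.001, -0.001, -1.0]]
contact_force: [-0.0, 0.3, -0.5]
opening: 0.03
gripper_force: 59.3
[ 1.68700466 10.74558116  3.44801396]
```

View pics/w6c.png

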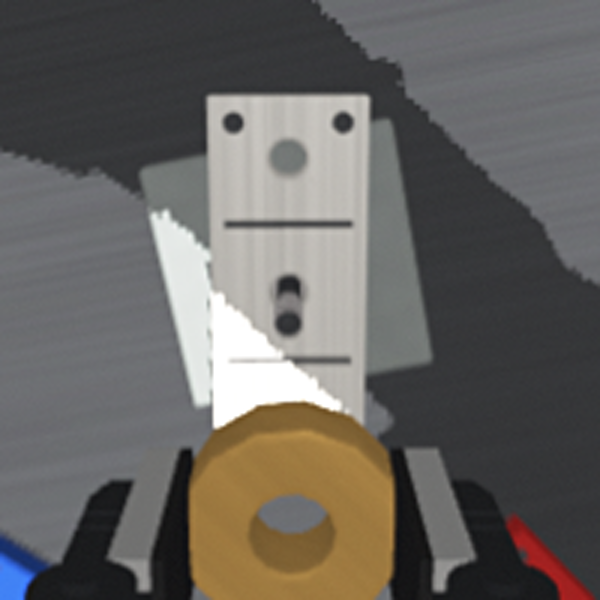

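The spacer is held and the plate stays on the stud, parallel to the tool. I carry the spacer to the tray's near half.

```bash
python3 -m inch '[[[0,0,0],-0.73,1],[[0,0,0],-0.73,1],[[0,0,0],-0.73,1],[[0,0.0,0],0,1],[[0.3,0,0],0,1]]' |tail -6
for i in 1 2 3; do python3 -m inch '[[[0,0.724,0],0,1],[[0,0.724,0],0,1],[[0,0.724,0],0,1],[[0,0.724,0],0,1],[[0,0.724,0],0,1]]' ; done|tail -6
python3 -m inch '[[[-0.34,0,0],0,1],[[-0.34,0,0],0,1],[[0,0,0],0,1],[[0,0,0],0,1],[[0,0,0],0,1]]' |tail -6
python3 - <<'E'
from h import *
print(go([.430,-.275,.034]))
s=snap("wrist","w7.png")
h=cv2.cvtColor(s['frame'],cv2.COLOR_RGB2HSV)
m=((h[:,:,0]>8)&(h[:,:,0]<24)&(h[:,:,1]>170))[:262]
ys,xs=np.nonzero(m); i=ys.argmin(); print(xs.min(),xs.max(),ys.min())
for p in[(xs.min(),ys[xs.argmin()]),(xs.max(),ys[xs.argmax()]),(xs[i],ys[i])]: print(p,ray(s,p,.026))
E
```

```text
t: 16.18
ee_pos: [0.4637, 0.2686, 0.2051]
ee_rot: [[1.0, 0.001, -0.001], [0.001, -1.0, 0.0], [-0.001, -0.0, -1.0]]
contact_force: [1.4, -0.4, -0.7]
opening: 0.0301
gripper_force: 59.3
t: 18.05
ee_pos: [0.4645, -0.2769, 0.2049]
ee_rot: [[1.0, -0.001, 0.001], [-0.001, -1.0, -0.001], [0.001, 0.001, -1.0]]
contact_force: [0.3, 0.0, -0.5]
opening: 0.03
gripper_force: 59.4
t: 18.68
ee_pos: [0.4311, -0.2746, 0.2049]
ee_rot: [[1.0, 0.001, 0.001], [0.001, -1.0, -0.0], [0.001, 0.0, -1.0]]
contact_force: [-0.0, 0.5, -0.8]
opening: 0.0302
gripper_force: 59.4
[-0.0259286   0.00835488  3.41786895]
249 396 130
(np.int64(249), np.int64(217)) [ 0.43636222 -0.21269022  0.026     ]
(np.int64(396), np.int64(143)) [ 0.50060074 -0.34091967  0.026     ]
(np.int64(253), np.int64(130)) [ 0.51110433 -0.21994332  0.026     ]
```

View pics/w7.png

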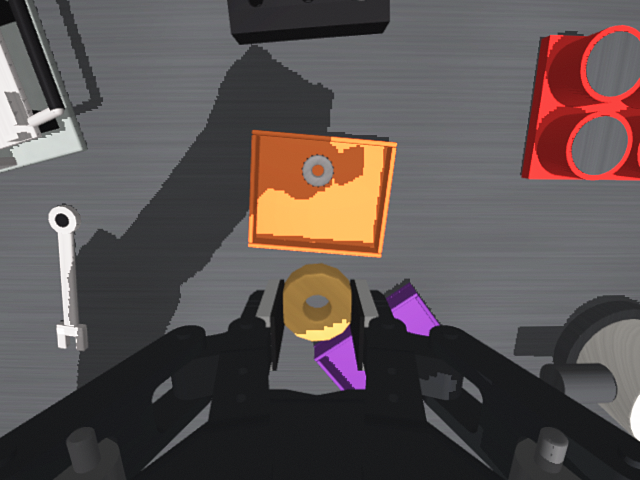

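The nut lies in the tray at (317,170). I lower the spacer into the near half.

```bash
python3 -m inch '[[[0.04,0,0.8],0,1],[[0,0,0.8],0,1],[[0,0,0.8],0,1],[[0,0,0.8],0,1],[[0,0,0.2],0,1]]' |tail -6
python3 -m inch '[[[0,0,0],0,1],[[0,0,0.0],0,1],[[0,0,0],0,-0.13],[[0,0,0],0,-0.13],[[0,0,0],0,-0.13]]' |tail -6
python3 -m inch '[[[0,0,-0.3],0,-0.13],[[0,0,-0.9],0,0.3],[[0,0,-0.9],0,0.3],[[0,0,-0.9],0,0.3],[[0,0,-0.4],0,0.3]]' |tail -6
python3 - <<'E'
from h import *
s=snap("top","t8.png"); crop(s,"t8c.png",280,180,500,330,3)
o=sensors.get_obs();print(o['ee_pos'])
E
```

```text
t: 19.35
ee_pos: [0.4311, -0.2735, 0.0331]
ee_rot: [[1.0, 0.0, -0.005], [0.0, -1.0, 0.003], [-0.005, -0.003, -1.0]]
contact_force: [-9.6, 5.6, 47.5]
opening: 0.0296
gripper_force: 64.2
t: 19.98
ee_pos: [0.4322, -0.2747, 0.0351]
ee_rot: [[1.0, -0.0, 0.0], [-0.0, -1.0, -0.0], [0.0, 0.0, -1.0]]
contact_force: [-0.4, -0.1, 0.3]
opening: 0.0483
gripper_force: 0.0
t: 20.6
ee_pos: [0.4329, -0.2752, 0.2087]
ee_rot: [[1.0, -0.0, 0.005], [-0.0, -1.0, -0.003], [0.005, 0.003, -1.0]]
contact_force: [-0.9, -0.2, -0.3]
opening: 0.0298
gripper_force: 0.0
[ 0.43374395 -0.27568338  0.21019979]
```

View pics/t8c.png

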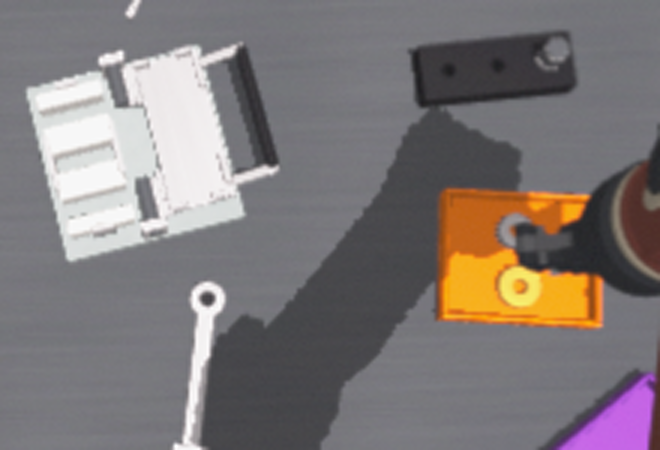

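Both parts are in the tray: the nut at about (450,256) and the spacer at (453,275). Next I find the flipper angle by fitting the bar in the two views.

```bash
python3 - <<'E'
from h import *
from scipy.optimize import least_squares
def ld(f): return dict(np.load('pics/'+f+'.npz'))
t=ld('top0.png'); s=ld('side0.png'); s3=ld('s3.png')
pt=(366.0,214.8); ps=(220+382/3-.3,190+90/3-.3)
r=least_squares(lambda p: np.r_[proj(t,p)-pt,proj(s3,p)-ps],[.57,-.07,.06]); print("bar",r.x,r.fun)
h=np.array([.5522,.0286]); y=np.radians(12.73); ry=np.array([-np.sin(y),np.cos(y)]); rx=np.array([np.cos(y),np.sin(y)])
print("rel hinge",(r.x[:2]-h)@rx,(r.x[:2]-h)@ry,r.x[2]-.04675, "ang",np.arctan2(r.x[2]-.04675,-(r.x[:2]-h)@ry))
print("open bar",h-.102*ry)
# refine hinge yaw/pos with bar ends: top
e=[ray(t,(190+x/4-.4,180+yy/4-.4),r.x[2])for x,yy in[(683,60),(725,222)]]; d=e[0]-e[1]; print(np.linalg.norm(d),np.degrees(np.arctan2(d[1],d[0])))
E
```

```text
bar [ 0.57597043 -0.07182949  0.05611481] [ 0.20241381  0.3177701  -0.37407195 -0.08909701]
rel hinge 0.0010557958282621342 -0.10319884128166822 0.009364812569351469 ang 0.0904974629453694
open bar [ 0.57467641 -0.07089277]
0.10133851396347969 11.797647396261805
```

```bash
python3 -m inch '[[[0.57,-0.82,0],0,1],[[0.57,-0.82,0],0,1],[[0.57,-0.82,0],0,1],[[0.57,-0.82,0],0,1],[[0.55,-0.81,0],0,1]]' |tail -6
python3 -m inch '[[[0,0,0],-0.85,1],[[0,0,0],-0.85,1],[[0,0,0],-0.8,1],[[0,0,0.8],0,1],[[0,0,0.8],0,1]]' |tail -6
python3 -m inch '[[[0,0,0.6],0,1],[[0,0,0.2],0,1],[[0,0,0.2],0,1],[[0,0,0.12],0,1],[[0,0,0],0,1]]' |tail -6
python3 - <<'E'
from h import *
o=sensors.get_obs();print(o['ee_pos'],o['contact_force'],go([.5747,-.0709,.0745]))
E
```

```text
t: 21.28
ee_pos: [0.574, -0.0687, 0.2048]
ee_rot: [[1.0, -0.0, -0.0], [-0.0, -1.0, -0.0], [-0.0, 0.0, -1.0]]
contact_force: [2.1, -0.9, 0.0]
opening: 0.0001
gripper_force: 0.0
t: 21.9
ee_pos: [0.5736, -0.0702, 0.1244]
ee_rot: [[0.976, 0.216, 0.001], [0.216, -0.976, -0.0], [0.001, 0.0, -1.0]]
contact_force: [0.6, -0.1, 1.3]
opening: -0.0
gripper_force: 0.0
t: 22.52
ee_pos: [0.5736, -0.0704, 0.0759]
ee_rot: [[0.976, 0.216, 0.001], [0.216, -0.976, -0.001], [0.001, 0.001, -1.0]]
contact_force: [-11.7, 0.5, 37.7]
opening: -0.0003
gripper_force: 18.9
[ 0.57358269 -0.07037074  0.07590382] [-11.73328242   0.49051979  37.73887182] [0.01950415 0.01512677 0.02811497]
```

The flipper is down on its stop: tip at z = 51 mm, bar top at 52 mm. Now for the plate.

```bash
python3 -m inch '[[[0,0,-0.7],0,1],[[0,0,-0.8],0,0.3],[[0,0,-0.8],0,-0.6],[[0,0,0],1,-0.6],[[0,0,0],1,-0.6]]' |tail -6
python3 -m inch '[[[0,0,0],1,-0.6],[[0,0,0],1,-0.6],[[0,0,0],0.7,-0.6],[[0,0,0],0,-0.6],[[0,0,0],0,-0.6]]' |tail -6
for i in 1 2; do python3 -m inch '[[[-0.374,-0.618,0],0,-0.6],[[-0.374,-0.618,0],0,-0.6],[[-0.374,-0.618,0],0,-0.6],[[-0.374,-0.618,0],0,-0.6],[[-0.374,-0.618,0],0,-0.6]]' ; done|tail -6
python3 -m inch '[[[0,0,0],0,-0.6],[[0,0,0],0,-0.6],[[0,0,0],0,-0.6],[[0,0,0],0,-0.6],[[0,0,0],0,-0.6]]' |tail -3
python3 - <<'E'
from h import *
t=dict(np.load('pics/w6.png.npz'))
Q=lambda x,y:(220+x/3-.33,130+y/3-.33)
a,b,hl,hr=[ray(t,Q(*c),.042)[:2] for c in[(207,96),(369,96),(288,157),(288,322)]]
u=np.array([np.cos(np.radians(-11)),np.sin(np.radians(-11))])
print("c from edge",(a+b)/2-.055*u,"from hole",hl-.038*u,np.linalg.norm(a-b),np.degrees(np.arctan2(*(a-b)[::-1])), "studtop",ray(t,Q(288,322),.076))
print(go([.4492,.2685,.044]))
s=snap("wrist","w9.png")
E
```

```text
t: 23.15
ee_pos: [0.5745, -0.0701, 0.1859]
ee_rot: [[0.999, 0.041, 0.004], [0.041, -0.999, 0.0], [0.004, 0.0, -1.0]]
contact_force: [-0.2, -0.4, 0.1]
opening: 0.0681
gripper_force: 0.0
t: 23.78
ee_pos: [0.5739, -0.0701, 0.1844]
ee_rot: [[0.982, -0.19, 0.001], [-0.19, -0.982, 0.0], [0.001, -0.0, -1.0]]
contact_force: [-0.2, 0.1, -0.5]
opening: 0.0682
gripper_force: 0.0
t: 25.02
ee_pos: [0.4488, 0.2701, 0.1842]
ee_rot: [[0.982, -0.19, 0.001], [-0.19, -0.982, 0.001], [0.001, -0.001, -1.0]]
contact_force: [-0.1, -0.1, 0.4]
opening: 0.0684
gripper_force: 0.0
contact_force: [0.0, -0.9, -0.4]
opening: 0.0683
gripper_force: 0.0
c from edge [0.44890518 0.27052151] from hole [0.44932421 0.27044883] 0.04426092624642692 79.01280008346687 studtop [0.44921087 0.27035193 0.076     ]
[-0.00377201 -0.00365357  2.79729669]
```

```bash
python3 -m inch '[[[0,0,0.8],0,-0.6],[[0,0,0.8],0,-0.6],[[0,0,0.8],0,-0.6],[[0,0,0.3],0,-0.6],[[0,0,0.1],0,-0.6]]' |tail -6
python3 -m inch '[[[0,0,0],0,-0.6],[[0,0,0],0,1],[[0,0,0],0,1],[[0,0,0],0,1],[[0,0,0],0,1]]' |tail -6
python3 -m inch '[[[0,0,-0.1],0,1],[[0,0,-0.3],0,1],[[0,0,-0.5],0,1],[[0,0,-0.8],0,1],[[0,0,-0.8],0,1]]' |tail -6
python3 -m inch '[[[0,0,-0.5],0,1],[[0,0,-0.2],0,1],[[0,0,0],0,1],[[0,0,0],0,1],[[0,0,0],0,1]]' |tail -6
python3 - <<'E'
from h import *
h=np.array([.5522,.0286]); y=np.radians(12.73); ry=np.array([-np.sin(y),np.cos(y)])
print(h-.04*ry); print(sensors.get_obs()['ee_pos'])
s=snap("wrist","w10.png"); cv2.imwrite('pics/w10s.png',s['frame'][:,:,::-1])
E
```

```text
t: 26.32
ee_pos: [0.4492, 0.2689, 0.0436]
ee_rot: [[0.982, -0.191, -0.0], [-0.191, -0.982, -0.0], [-0.0, 0.0, -1.0]]
contact_force: [-0.3, 0.5, 0.3]
opening: 0.0685
gripper_force: 0.0
t: 26.95
ee_pos: [0.4499, 0.2694, 0.0453]
ee_rot: [[0.982, -0.191, 0.002], [-0.191, -0.982, 0.002], [0.002, -0.002, -1.0]]
contact_force: [-0.8, 0.3, 5.8]
opening: 0.0424
gripper_force: 61.6
t: 27.58
ee_pos: [0.4487, 0.2686, 0.1706]
ee_rot: [[0.982, -0.191, -0.0], [-0.191, -0.982, -0.0], [-0.0, 0.0, -1.0]]
contact_force: [-0.1, 0.2, -1.6]
opening: 0.0424
gripper_force: 61.1
t: 28.2
ee_pos: [0.4485, 0.2685, 0.2027]
ee_rot: [[0.982, -0.191, -0.002], [-0.191, -0.982, -0.001], [-0.002, 0.002, -1.0]]
contact_force: [0.2, -0.2, -1.2]
opening: 0.0425
gripper_force: 61.2
[ 0.56101428 -0.01041677]
[0.44849623 0.26854093 0.20270672]
```

The plate is held: 1.4 N of weight and a 42 mm opening. I hover short of the fixture for a close look at the pocket.

```bash
python3 -m inch '[[[0,0,-0.2],-0.95,1],[[0,0,-0.2],-0.95,1],[[0,0,-0.2],-0.95,1],[[0,0,-0.2],-0.95,1],[[0,0,-0.1],-0.9,1]]' |tail -5
for i in 1 2; do python3 -m inch '[[[-0.068,0.6,0],0,1],[[-0.068,0.6,0],0,1],[[-0.068,0.6,0],0,1],[[-0.068,0.6,0],0,1],[[-0.068,0.6,0],0,1]]' ; done|tail -6
python3 -m inch '[[[0,0,0],0,1],[[0,0,0],0,1],[[0,0,0],0,1],[[0,0,0],0,1],[[0,0,0],0,1]]' |tail -6
python3 - <<'E'
from h import *
s=snap("wrist","w11.png"); crop(s,"w11c.png",120,10,520,310,2)
E
```

```text
ee_pos: [0.4491, 0.2688, 0.2488]
ee_rot: [[0.976, 0.219, -0.0], [0.219, -0.976, -0.0], [-0.0, 0.0, -1.0]]
contact_force: [0.5, -1.6, -1.6]
opening: 0.0427
gripper_force: 61.1
t: 30.12
ee_pos: [0.4806, -0.0324, 0.2483]
ee_rot: [[0.976, 0.216, -0.001], [0.216, -0.976, 0.0], [-0.001, -0.0, -1.0]]
contact_force: [-0.2, 0.2, -1.4]
opening: 0.0426
gripper_force: 61.2
t: 30.75
ee_pos: [0.4807, -0.0308, 0.2489]
ee_rot: [[0.976, 0.217, 0.0], [0.217, -0.976, 0.0], [0.0, -0.0, -1.0]]
contact_force: [-0.2, -0.8, -1.7]
opening: 0.0431
gripper_force: 61.3
```

View pics/w11c.png

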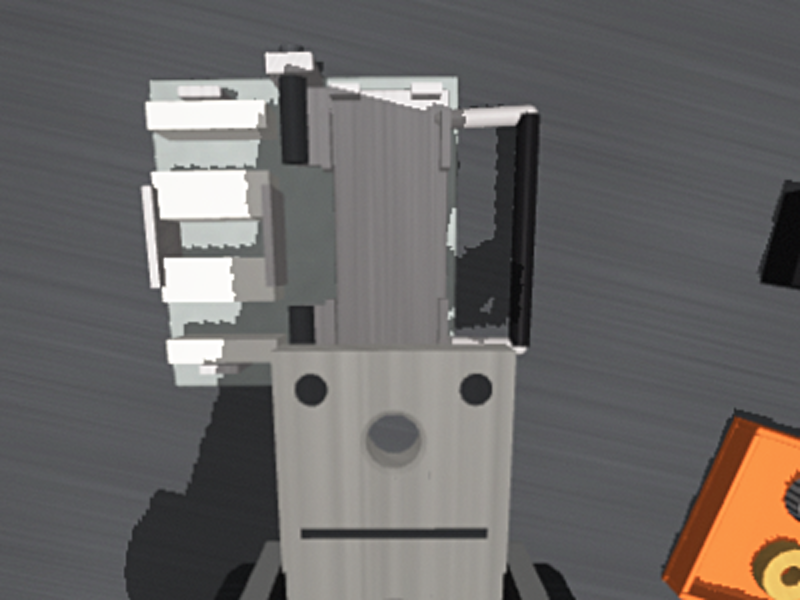

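The view shows:
- Base corners at (195,50), (348,48) and (208,202).
- The bar from (386,66) to (380,183).
- The plate's front corners at (256,184) and (377,183).

I compute the pocket centre, using the held plate to remove the camera bias.

```bash
python3 - <<'E'
from h import *
t=dict(np.load('pics/w11.png.npz'))
o=sensors.get_obs(); R=np.array(o['ee_rot']); p0=np.array(o['ee_pos'])
Q=lambda x,y:(120+x/2-.25,10+y/2-.25)
a,b=[ray(t,Q(*c),.2467) for c in[(272,349),(515,347)]]; m=(a+b)/2
print("plate end mid in tool",R.T@(m-p0),np.linalg.norm(a-b)); d=(a-b); print("plate yaw",np.degrees(np.arctan2(d[1],d[0]))-90, "tool yaw",np.degrees(np.arctan2(R[1,0],R[0,0])))
hl=ray(t,Q(394,438),.2467); print("hole in tool",R.T@(hl-p0))
c=[ray(t,Q(*q),.01)[:2] for q in[(151,80),(457,76),(177,385)]]
ctr=(c[1]+c[2])/2; d=c[0]-c[2]; print("base",ctr,np.linalg.norm(c[0]-c[1]),np.linalg.norm(d),np.degrees(np.arctan2(d[1],d[0])))
e=[ray(t,Q(*q),.0468)[:2] for q in[(532,110),(520,347)]]; d=e[0]-e[1]; y=np.arctan2(d[1],d[0]); ry=np.array([-np.sin(y),np.cos(y)])
print("bar",(e[0]+e[1])/2,np.linalg.norm(d),np.degrees(y)); print("hinge from bar",(e[0]+e[1])/2+.102*ry)
# pocket: far wall inner corners at wall top
for yy in(12.4,):
    y=np.radians(yy); ry=np.array([-np.sin(y),np.cos(y)]); print("pocket from base",ctr-.04*ry,"from bar",(e[0]+e[1])/2+.062*ry)
E
```

```text
plate end mid in tool [ 0.05513786 -0.00123324  0.0021901 ] 0.04285363757793316
plate yaw 12.988488155129915 tool yaw 12.530667917932604
hole in tool [ 0.03877445 -0.00114039  0.00218798]
base [0.55239379 0.03017121] 0.14681284284086374 0.1480450155764636 12.738330631079053
bar [ 0.57549578 -0.06985674] 0.10243835490851387 12.287528273295697
hinge from bar [0.55378838 0.02980664]
pocket from base [ 0.56098321 -0.00889568] from bar [ 0.56218219 -0.00930305]
```

```bash
python3 -m inch '[[[0.6,-0.05,0],0,1],[[0.6,0,0],0,1],[[0.46,0,0],0,1],[[0,0,0.5],0,1],[[0,0,0.8],0,1]]' |tail -6
python3 -m inch '[[[0,0,0.8],0,1],[[0,0,0.8],0,1],[[0,0,0.4],0,1],[[0,0,0],0,1],[[0,0,0],0,1]]' |tail -6
python3 - <<'E'
from h import *
o=sensors.get_obs();print(go([.5614,-.0103,.057]),np.degrees(np.arctan2(o['ee_rot'][1][0],o['ee_rot'][0][0])))
E
```

```text
t: 31.42
ee_pos: [0.5628, -0.0107, 0.1842]
ee_rot: [[0.976, 0.217, 0.004], [0.217, -0.976, 0.0], [0.004, 0.001, -1.0]]
contact_force: [-0.2, 0.6, -2.2]
opening: 0.0428
gripper_force: 61.3
t: 32.05
ee_pos: [0.5622, -0.0109, 0.0847]
ee_rot: [[0.976, 0.216, 0.002], [0.216, -0.976, 0.0], [0.002, 0.0, -1.0]]
contact_force: [0.8, 0.0, -1.0]
opening: 0.0427
gripper_force: 61.2
[-0.01314362 -0.01546837  0.55487404] 12.494880314162922
```

```bash
python3 -m inch '[[[-0.01,-0.015,0.1],0,1],[[0,0,0.1],0,1],[[0,0,0.1],0,1],[[0,0,0.1],0,1],[[0,0,0],0,1]]' |tail -6
python3 -m inch '[[[0,0,0.07],0,1],[[0,0,0.07],0,1],[[0,0,0.05],0,1],[[0,0,0],0,1],[[0,0,0],0,1]]' |tail -6
```

```text
t: 32.67
ee_pos: [0.5605, -0.0104, 0.0636]
ee_rot: [[0.976, 0.216, -0.0], [0.216, -0.976, 0.0], [-0.0, -0.0, -1.0]]
contact_force: [-0.3, -0.7, -1.9]
opening: 0.0425
gripper_force: 61.4
t: 33.3
ee_pos: [0.5608, -0.0104, 0.0627]
ee_rot: [[0.976, 0.216, 0.002], [0.216, -0.976, 0.0], [0.002, 0.0, -1.0]]
contact_force: [-15.3, 0.5, 53.6]
opening: 0.043
gripper_force: 92.8
```

Contact came at TCP z = 63 mm with the plate already between the walls, so the fingertips are resting on the flipper floor beside it. I ease off and release, letting the plate drop the last few mm.

```bash
python3 -m inch '[[[0,0,-0.08],0,1],[[0,0,-0.08],0,1],[[0,0,0],0,1],[[0,0,0],0,1],[[0,0,0],0,1]]' |tail -6
python3 -m inch '[[[0,0,0],0,-0.25],[[0,0,0],0,-0.25],[[0,0,0],0,-0.25],[[0,0,0],0,-0.25],[[0,0,0],0,-0.25]]' |tail -6
python3 -m inch '[[[0,0,-0.2],0,-0.25],[[0,0,-0.5],0,-0.25],[[0,0,-0.8],0,-0.25],[[0,0,-0.8],0,-0.25],[[0,0,-0.7],0,-0.25]]' |tail -6
python3 -m inch '[[[-0.6,0,0],0,-0.25],[[-0.6,0,0],0,-0.25],[[-0.4,0,0],0,0.3],[[0,0,0],0,0.3],[[0,0,0],0,0.3]]' |tail -6
python3 - <<'E'
from h import *
s=snap("wrist","w12.png"); a=s['frame'][20:320,160:460,::-1]; a=cv2.resize(a,None,fx=1.6,fy=1.6)
t=snap("side","s12.png"); b=cv2.resize(t['frame'][190:290,280:380,::-1],(320,320),interpolation=cv2.INTER_CUBIC)
W=np.zeros((480,800,3),np.uint8);W[:480,:480]=a;W[:320,480:]=b;cv2.imwrite('pics/m12.png',W); print(sensors.get_obs()['ee_pos'])
E
```

```text
t: 33.92
ee_pos: [0.5612, -0.0104, 0.0633]
ee_rot: [[0.976, 0.216, 0.001], [0.216, -0.976, 0.0], [0.001, 0.0, -1.0]]
contact_force: [-2.4, 0.8, 9.4]
opening: 0.0427
gripper_force: 68.1
t: 34.55
ee_pos: [0.5606, -0.0103, 0.0622]
ee_rot: [[0.976, 0.216, -0.0], [0.216, -0.976, 0.0], [-0.0, -0.0, -1.0]]
contact_force: [-0.2, 0.1, 0.6]
opening: 0.0535
gripper_force: 0.0
t: 35.17
ee_pos: [0.5607, -0.0104, 0.2148]
ee_rot: [[0.976, 0.216, 0.002], [0.216, -0.976, 0.0], [0.002, 0.0, -1.0]]
contact_force: [0.3, 0.2, -0.8]
opening: 0.0535
gripper_force: 0.0
t: 35.8
ee_pos: [0.4837, -0.0274, 0.2129]
ee_rot: [[0.976, 0.217, 0.002], [0.217, -0.976, 0.0], [0.002, 0.0, -1.0]]
contact_force: [0.8, 0.4, 0.3]
opening: 0.0298
gripper_force: 0.0
[ 0.4836703  -0.02728317  0.21253714]
```

View pics/m12.png

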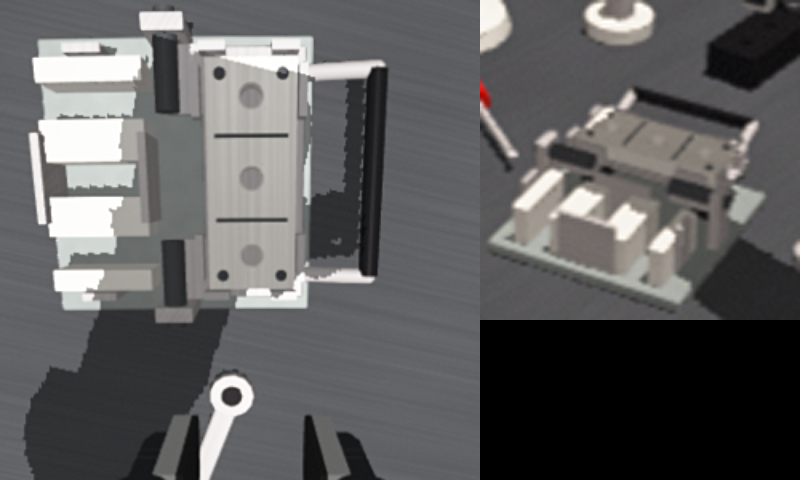

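The plate lies flat in the pocket, face up, with the flipper open. Now I pinch the bar.

```bash
python3 -m inch '[[[0.5,0.4,0],0,0.3],[[0.5,0.4,0],0,0.3],[[0.6,0.45,0],0,0.3],[[0,0,0.6],0,0.3],[[0,0,0.8],0,0.3]]' |tail -6
python3 -m inch '[[[0,0,0.6],0,0.3],[[0,0,0],0,0.3],[[0,0,0],0,0.3],[[0,0,0],0,0.3],[[0,0,0],0,0.3]]' |tail -6
python3 - <<'E'
from h import *
print(go([.5756,-.0709,.054]))
E
```

```text
t: 36.52
ee_pos: [0.5762, -0.0715, 0.142]
ee_rot: [[0.976, 0.216, 0.004], [0.216, -0.976, -0.0], [0.004, 0.001, -1.0]]
contact_force: [-0.4, -0.6, -0.7]
opening: 0.0302
gripper_force: 0.0
t: 37.15
ee_pos: [0.5748, -0.0714, 0.1135]
ee_rot: [[0.976, 0.216, 0.002], [0.216, -0.976, -0.0], [0.002, 0.001, -1.0]]
contact_force: [-0.3, -0.7, -0.6]
opening: 0.0301
gripper_force: 0.0
[ 0.01497522 -0.00793557  1.19094664]
```

```bash
python3 -m inch '[[[0,0,0.4],0,0.3],[[0,0,0.4],0,0.3],[[0,0,0.3],0,0.3],[[0,0,0.09],0,0.3],[[0,0,0],0,0.3]]' |tail -6
python3 -m inch '[[[0,0,0],0,1],[[0,0,0],0,1],[[0,0,0],0,1],[[0,0,0],0,1],[[0,0,0],0,1]]' |tail -6
python3 - <<'E'
from h import *
o=sensors.get_obs();R=np.array(o['ee_rot']);print(o['ee_pos'],R.T@o['contact_force'],o['opening'])
print([(a,round(102*(1-np.cos(np.radians(a)))/50,2),round(-102*np.sin(np.radians(a))/50,2)) for a in range(0,181,15)])
E
```

```text
t: 37.78
ee_pos: [0.5743, -0.0714, 0.053]
ee_rot: [[0.976, 0.216, 0.0], [0.216, -0.976, 0.0], [0.0, 0.0, -1.0]]
contact_force: [-0.5, -1.3, -0.9]
opening: 0.0299
gripper_force: 0.0
t: 38.4
ee_pos: [0.5743, -0.07, 0.0536]
ee_rot: [[0.976, 0.217, 0.001], [0.217, -0.976, 0.002], [0.001, -0.001, -1.0]]
contact_force: [-1.6, 4.4, 6.6]
opening: 0.0075
gripper_force: 58.6
[ 0.57434148 -0.06997348  0.05361062] [-0.59156687 -4.68433511 -6.59294496] 0.007471495107932329
[(0, np.float64(0.0), np.float64(-0.0)), (15, np.float64(0.07), np.float64(-0.53)), (30, np.float64(0.27), np.float64(-1.02)), (45, np.float64(0.6), np.float64(-1.44)), (60, np.float64(1.02), np.float64(-1.77)), (75, np.float64(1.51), np.float64(-1.97)), (90, np.float64(2.04), np.float64(-2.04)), (105, np.float64(2.57), np.float64(-1.97)), (120, np.float64(3.06), np.float64(-1.77)), (135, np.float64(3.48), np.float64(-1.44)), (150, np.float64(3.81), np.float64(-1.02)), (165, np.float64(4.01), np.float64(-0.53)), (180, np.float64(4.08), np.float64(-0.0))]
```

The bar is pinched. I swing it along the arc, first to 60° and then on to upright, watching the force.

```bash
python3 -m inch '[[[0,-0.02,-0.26],0,1],[[0,-0.05,-0.27],0,1],[[0,-0.08,-0.25],0,1],[[0,-0.12,-0.24],0,1],[[0,-0.15,-0.22],0,1]]' |tail -6
python3 -m inch '[[[0,-0.18,-0.20],0,1],[[0,-0.2,-0.18],0,1],[[0,-0.22,-0.15],0,1],[[0,-0.24,-0.12],0,1],[[0,-0.25,-0.08],0,1]]' |tail -6
python3 - <<'E'
from h import *
o=sensors.get_obs();R=np.array(o['ee_rot']);p=np.array(o['ee_pos']);h=np.array([.5528,.0288]);y=np.radians(12.5)
print("bar rel hinge",(p[:2]-h)@[-np.sin(y),np.cos(y)],p[2]-.006-.04675,R.T@o['contact_force'],o['opening'])
E
```

```text
t: 39.02
ee_pos: [0.57, -0.0515, 0.1157]
ee_rot: [[0.976, 0.216, 0.002], [0.216, -0.976, -0.001], [0.001, 0.002, -1.0]]
contact_force: [3.6, 2.0, -6.7]
opening: 0.0076
gripper_force: 58.4
t: 39.65
ee_pos: [0.5593, -0.0042, 0.1546]
ee_rot: [[0.977, 0.212, 0.005], [0.212, -0.977, -0.009], [0.003, 0.01, -1.0]]
contact_force: [1.9, -10.3, 5.3]
opening: 0.0079
gripper_force: 58.5
bar rel hinge -0.03359886977951073 0.10188630627738864 [-0.27567361 10.5211576  -5.17004756] 0.007910370395996624
```

```bash
python3 -m inch '[[[0,-0.17,-0.04],0,1],[[0,-0.18,-0.02],0,1],[[0,-0.18,-0.01],0,1],[[0,-0.18,0.01],0,1],[[0,-0.18,0.02],0,1]]' |tail -3
python3 -m inch '[[[0,-0.17,0.04],0,1],[[0,-0.17,0.05],0,1],[[0,-0.16,0.07],0,1],[[0,-0.16,0.08],0,1],[[0,-0.15,0.1],0,1]]' |tail -3
python3 - <<'E'
from h import *
o=sensors.get_obs();R=np.array(o['ee_rot']);p=np.array(o['ee_pos']);h=np.array([.5528,.0288]);y=np.radians(12.5)
print("bar rel hinge",(p[:2]-h)@[-np.sin(y),np.cos(y)],p[2]-.006-.04675,R.T@o['contact_force'],o['opening'])
E
```

```text
contact_force: [-3.4, -5.1, 18.7]
opening: 0.0076
gripper_force: 63.6
contact_force: [-0.8, 0.6, 7.0]
opening: 0.0075
gripper_force: 66.2
bar rel hinge 0.05831747433594428 0.08644558818608546 [-0.64452409 -0.77501122 -7.04524741] 0.00754414656436656
```

```bash
python3 -m inch '[[[0,-0.15,0.12],0,1],[[0,-0.14,0.13],0,1],[[0,-0.13,0.15],0,1],[[0,-0.11,0.16],0,1],[[0,-0.10,0.17],0,1]]' |tail -3
python3 -m inch '[[[0,-0.08,0.18],0,1],[[0,-0.06,0.18],0,1],[[0,-0.05,0.19],0,1],[[0,-0.03,0.19],0,1],[[0,0,0],0,1]]' |tail -3
python3 -m inch '[[[0,-0.01,0.1],0,1],[[0,0,0.1],0,1],[[0,0,0.05],0,1],[[0,0,0],0,1],[[0,0,0],0,1]]' |tail -3
python3 - <<'E'
from h import *
o=sensors.get_obs();R=np.array(o['ee_rot']);p=np.array(o['ee_pos']);h=np.array([.5528,.0288]);y=np.radians(12.5)
print("bar rel hinge",(p[:2]-h)@[-np.sin(y),np.cos(y)],p[2]-.006-.04675,R.T@o['contact_force'],o['opening'])
E
```

```text
contact_force: [-1.0, 0.9, 6.4]
opening: 0.0079
gripper_force: 69.3
contact_force: [-2.1, 5.5, 0.4]
opening: 0.0077
gripper_force: 71.2
contact_force: [-3.1, 4.6, 4.5]
opening: 0.0076
gripper_force: 72.8
bar rel hinge 0.1028813114433601 -0.0021942877853000434 [-2.03077091 -5.12824994 -4.44032035] 0.007602386272903038
```

```bash
python3 -m inch '[[[0,0,0.06],0,1],[[0,0,0.06],0,1],[[0,0,0],0,1],[[0,0,0],0,1],[[0,0,0],0,1]]' |tail -6
```

```text
t: 43.4
ee_pos: [0.5291, 0.1289, 0.0499]
ee_rot: [[0.976, 0.217, -0.001], [0.217, -0.976, 0.003], [0.0, -0.003, -1.0]]
contact_force: [-11.2, 3.1, 40.4]
opening: 0.0074
gripper_force: 76.8
```

The flipper is on its stop, right over. Now I swing it back along the same arc.

```bash
python3 -m inch '[[[0,0,-0.12],0,1],[[0,0.02,-0.19],0,1],[[0,0.03,-0.19],0,1],[[0,0.05,-0.19],0,1],[[0,0.06,-0.18],0,1]]' |tail -3
python3 -m inch '[[[0,0.08,-0.18],0,1],[[0,0.10,-0.17],0,1],[[0,0.11,-0.16],0,1],[[0,0.13,-0.15],0,1],[[0,0.14,-0.13],0,1]]' |tail -3
python3 -m inch '[[[0,0.15,-0.12],0,1],[[0,0.23,-0.14],0,1],[[0,0.24,-0.12],0,1],[[0,0.25,-0.08],0,1],[[0,0.26,-0.05],0,1]]' |tail -3
python3 -m inch '[[[0,0.27,-0.02],0,1],[[0,0.27,0.02],0,1],[[0,0.26,0.05],0,1],[[0,0.25,0.08],0,1],[[0,0.24,0.12],0,1]]' |tail -3
python3 - <<'E'
from h import *
o=sensors.get_obs();R=np.array(o['ee_rot']);p=np.array(o['ee_pos']);h=np.array([.5528,.0288]);y=np.radians(12.5)
print("bar rel hinge",(p[:2]-h)@[-np.sin(y),np.cos(y)],p[2]-.006-.04675,R.T@o['contact_force'],o['opening'])
E
```

```text
contact_force: [-2.0, 7.3, -1.1]
opening: 0.0075
gripper_force: 70.5
contact_force: [-2.7, 10.9, 5.1]
opening: 0.0072
gripper_force: 67.5
contact_force: [-2.8, 4.4, 6.9]
opening: 0.0079
gripper_force: 68.0
contact_force: [0.6, 5.9, 0.9]
opening: 0.0079
gripper_force: 64.4
bar rel hinge -0.056081736309912644 0.08734988512997148 [ 1.85732831 -5.58937898 -0.89099306] 0.007870892634384969
```

```bash
python3 -m inch '[[[0,0.21,0.15],0,1],[[0,0.20,0.18],0,1],[[0,0.17,0.2],0,1],[[0,0.14,0.22],0,1],[[0,0.11,0.24],0,1]]' |tail -3
python3 -m inch '[[[0,0.07,0.25],0,1],[[0,0.03,0.24],0,1],[[0,0,0.15],0,1],[[0,0,0.1],0,1],[[0,0,0],0,1]]' |tail -3
python3 - <<'E'
from h import *
o=sensors.get_obs();R=np.array(o['ee_rot']);p=np.array(o['ee_pos']);h=np.array([.5528,.0288]);y=np.radians(12.5)
print("bar rel hinge",(p[:2]-h)@[-np.sin(y),np.cos(y)],p[2]-.006-.04675,R.T@o['contact_force'],o['opening'])
E
```

```text
contact_force: [0.9, 3.6, 2.2]
opening: 0.0079
gripper_force: 59.7
contact_force: [-8.5, 8.8, 35.3]
opening: 0.0075
gripper_force: 63.0
bar rel hinge -0.10123044687715435 0.005867291758015175 [ -6.27026359 -10.45257042 -35.34426484] 0.007515805566314543
```

```bash
python3 -m inch '[[[0,0,-0.1],0,1],[[0,0,0],0,0.3],[[0,0,0],0,0.3],[[0,0,0],0,0.3],[[0,0,-0.4],0,0.3]]' |tail -5
python3 -m inch '[[[0,0,-0.8],0,0.3],[[0,0,0],0,1],[[0,0,0],0,1],[[0,0,0],0,1],[[0,0,0],0,1]]' |tail -5
python3 - <<'E'
from h import *
print(go([.5743,-.0705,.08]))
E
```

```text
ee_pos: [0.5726, -0.0723, 0.0772]
ee_rot: [[0.977, 0.215, -0.005], [0.215, -0.977, -0.001], [-0.005, -0.0, -1.0]]
contact_force: [0.3, -0.4, 1.1]
opening: 0.0299
gripper_force: 0.0
ee_pos: [0.5735, -0.0714, 0.1178]
ee_rot: [[0.976, 0.216, -0.002], [0.216, -0.976, 0.0], [-0.002, -0.001, -1.0]]
contact_force: [-0.5, -0.1, -0.1]
opening: -0.0002
gripper_force: 0.0
[ 0.02095197 -0.01369083  0.75643244]
```

```bash
python3 -m inch '[[[0,0,0.5],0,1],[[0,0,0.25],0,1],[[0,0,0.1],0,1],[[0,0,0.08],0,1],[[0,0,0],0,1]]' |tail -6
python3 - <<'E'
from h import *
s=snap("top","t20.png")
h=np.array([.5528,.0288]);y=np.radians(12.5);rx=np.array([np.cos(y),np.sin(y)]);ry=np.array([-np.sin(y),np.cos(y)])
o=sensors.get_obs();print(o['ee_pos'],o['contact_force'])
E
```

```text
t: 49.02
ee_pos: [0.5731, -0.0712, 0.0762]
ee_rot: [[0.976, 0.216, -0.002], [0.216, -0.976, 0.0], [-0.002, -0.001, -1.0]]
contact_force: [-8.0, 1.6, 24.0]
opening: 0.0002
gripper_force: 12.0
[ 0.57307039 -0.07123339  0.07619347] [-8.66705459  1.16651921 24.51844215]
```

The flipper is fully open: same stop height as before. Now I check the plate in the nest numerically, by rectifying the wrist view at z = 52 mm.

```bash
python3 -m inch '[[[0,0,-0.8],0,1],[[0,0,-0.8],0,1],[[0,0,-0.8],0,0],[[0,0,-0.8],0,0],[[0,0,-0.3],0,0]]' |tail -5
python3 -m inch '[[[-0.32,-0.57,0],0,0],[[-0.32,-0.57,0],0,0],[[-0.32,-0.57,0],0,0],[[-0.32,-0.57,0],0,0],[[-0.3,-0.55,0],0,0]]' |tail -5
python3 -m inch '[[[0,0,0],0,0],[[0,0,0],0,0],[[0,0,0],0,0],[[0,0,0],0,0],[[0,0,0],0,0]]' |tail -5
cat >> h.py <<'E'
H0=np.array([.5528,.0288]);YAW=np.radians(12.5);RX=np.array([np.cos(YAW),np.sin(YAW)]);RY=np.array([-np.sin(YAW),np.cos(YAW)])
def rect(s,c,z,hx,hy,r=2):
    """patch in fixture axes, r px/mm, rows=+x up, cols=-y right"""
    X=np.arange(hx,-hx,-1/r/1000);Y=np.arange(hy,-hy,-1/r/1000)
    P=np.array([np.r_[c+RX*x+RY*y,z] for x in X for y in Y])
    m=cv2.projectPoints(P,cv2.Rodrigues(s['R'])[0],s['t'],s['K'],s['d'])[0].reshape(len(X),len(Y),2).astype(np.float32)
    return cv2.remap(s['frame'],m,None,cv2.INTER_LINEAR)
E
python3 - <<'E'
from h import *
s=snap("wrist","w20.png"); N=H0+.04*RY
p=rect(s,N,.052,.075,.045,1); g=cv2.cvtColor(p,cv2.COLOR_RGB2GRAY); cv2.imwrite('pics/r20.png',p[:,:,::-1])
for r in range(0,150,5): print(' '.join('%3d'%v for v in g[r,::4]))
p2=rect(s,N,.052,.075,.045,3); g2=cv2.medianBlur(cv2.cvtColor(p2,cv2.COLOR_RGB2GRAY),3)
c=cv2.HoughCircles(g2,cv2.HOUGH_GRADIENT,1,40,param1=80,param2=12,minRadius=12,maxRadius=20)
print([(round(75-v[1]/3,1),round(45-v[0]/3,1),round(v[2]/3,1)) for v in c[0][:8]])
E
```

```text
ee_pos: [0.5753, -0.0716, 0.2502]
ee_rot: [[0.976, 0.216, 0.005], [0.216, -0.976, -0.0], [0.005, 0.002, -1.0]]
contact_force: [0.2, -0.0, -0.2]
opening: 0.0429
gripper_force: 0.0
ee_pos: [0.465, 0.0504, 0.2466]
ee_rot: [[0.976, 0.216, -0.002], [0.216, -0.976, -0.0], [-0.002, -0.0, -1.0]]
contact_force: [0.4, 0.4, -0.4]
opening: 0.0426
gripper_force: 0.0
ee_pos: [0.4666, 0.0493, 0.2472]
ee_rot: [[0.977, 0.215, -0.0], [0.215, -0.977, -0.0], [-0.0, 0.0, -1.0]]
contact_force: [-0.2, 0.2, -1.1]
opening: 0.0426
gripper_force: 0.0
 94  93  96  97  97  96  96  98  96  96  99  97  96  94  95  97  99  99 100  95  86  91  97
 97  96  95  95  99  98  95  94 100  99  99  97  98  99  98  96  96  75  63 239 242 236 237
 76  87  98  97  98  97  97  95  94  95  96  93  92  93  95  96  95  48  86 145 136 130 139
 47  50  50  94 115 106 155 107 175 233 182 246 246 215 111 152 114 201 113  62  90  95 113
 49  49  50  57 109 123 128 131 132 111 112 110 110 132 135 134 133 206 215  76  92  97 171
 49  50  49  57 110 176 182 183 177 184 182 187 178 183 175 188 178 181 141  84  92  98 180
 47  48  48  59 11
[... 1709 characters left out ...]
 194 105  64  49 116
 49  49  49  49 103 164 169 165 161 167 166 167 167 170 163 248 158 255 181 102  87 106 109
 50  48  48  46 104 165 170 167 163 168 168 168 170 169 161 255 255 255 101  95  87 106 124
 49  49  49  48 103 103 103 104 101 133 134 130 134 115 217 212 217 221  96  91  86 108 121
 48  48  49  50 104 103 103 103 103 102 102 102 102 104 216 215 218 218  84 100  97 100  91
 49  48  49  48  47  47  48  48  47  48  49  47  47  94  96  98  98  98  88 250 249 245 245
[(np.float32(36.5), np.float32(1.2), np.float32(5.1)), (np.float32(-39.2), np.float32(0.8), np.float32(4.8)), (np.float32(-1.8), np.float32(1.2), np.float32(4.8)), (np.float32(34.8), np.float32(-37.8), np.float32(6.5))]
```

The plate sits face-down in the nest, with three clear bores at nest x = +36.5, −1.8 and −39.2 mm. Next is the probe: I hover near the rack with the same yaw and viewing geometry.

```bash
for i in 1 2; do python3 -m inch '[[[-0.024,0.76,0],0,0],[[-0.024,0.76,0],0,0],[[-0.024,0.76,0],0,0],[[-0.024,0.76,0],0,0],[[-0.024,0.76,0],0,0]]' ; done|tail -5
python3 -m inch '[[[0,0,0],0,0],[[0,0,0],0,0],[[0,0,0],0,0],[[0,0,0],0,0],[[0,0,0],0,0]]' |tail -5
python3 - <<'E'
from h import *
s=snap("wrist","w21.png"); t=snap("top","t21.png")
for nm,q in(("wrist",s),("top",t)):
    c0=np.array([.6147,-.3063])
    p=rect(q,c0,.066,.05,.1,3); cv2.imwrite('pics/r21%s.png'%nm,p[:,:,::-1]); g=cv2.cvtColor(p,cv2.COLOR_RGB2GRAY)
    c=cv2.HoughCircles(g,cv2.HOUGH_GRADIENT,1,30,param1=80,param2=14,minRadius=22,maxRadius=32)
    if c is not None:
        for v in c[0][:4]: print(nm,c0+RX*(.05-v[1]/3000)+RY*(.1-v[0]/3000),v[2]/3)
# rack black blob from top
h=t['frame'].max(2); m=(h<60).astype(np.uint8)[180:230,400:490]
n,l,st,c=cv2.connectedComponentsWithStats(m); i=1+st[1:,4].argmax(); print("rack px",c[i]+[400,180],st[i])
g=cv2.cvtColor(rect(s,np.array([.6147,-.3063]),.066,.04,.06,1),cv2.COLOR_RGB2GRAY)
for r in range(0,80,4): print(' '.join('%3d'%v for v in g[r,::4]))
E
```

```text
ee_pos: [0.537, -0.3252, 0.2472]
ee_rot: [[0.976, 0.216, -0.0], [0.216, -0.976, 0.0], [0.0, -0.0, -1.0]]
contact_force: [-0.6, 0.4, 0.0]
opening: 0.0428
gripper_force: 0.0
ee_pos: [0.537, -0.3233, 0.2475]
ee_rot: [[0.976, 0.217, 0.0], [0.217, -0.976, 0.0], [0.0, -0.0, -1.0]]
contact_force: [-0.5, -0.5, -0.0]
opening: 0.0427
gripper_force: 0.0
wrist [ 0.6304198  -0.28557296] 9.0
rack px [438.13422007 196.63603386] [  9   4  55  25 827]
 27  29  28  29  29  28  28  32  42  54  58  58  59  58  57  56  57  58  58 115 112 113 116 117 116 112 114 114 115 114
 28  27  28  29  29  29  29  29  30  31  32  29  30  31  40  50  58  59  56  54  75 113 114 113 112 113 113 114 117 114
 27  27  28  29  29  28  29  29  28  30  30  29  30  32  32  31  31  35  57  56  59  56 114 110 110 111 112 113 113 112
 29  29  28  24  30  30  29  28  28  29  50  68  46  29  31  32  33  52  58  58  57  56  54 111 111 113 114 111 111 112
 28  29  16  21  25  29  31  30  30  52  66  66  65  79  29  31  31  57  57  57  58  59  60 115 112 110 109 111 111 113
 27  28  16  29  25  30  30  30  30  63  63  65  65  68  31  
[... 1038 characters left out ...]
  58  58  59  57  58  59  58  58  58  57  58  59  58  58  58  58  60  57  56  57  58  76 114 113 112
 58  59  58  58  58  59  57  58  59  58  58  57  56  55  57  58  56  58  57  57  58  58  57  58  58  58 110 111 111 112
 58  58  57  57  57  59  59  59  57  58  57  57  58  58  57  58  57  57  56  57  57  58  57  57  56  93 115 113 112 114
 56  57  58  59  57  56  58  57  59  58  57  58  58  57  58  58  58  57  57  57  67  83  56  61  83 112 114 113 111 114
 58  58  57  57  57  56  69  59  59  56  57  58  58  58  58  71  92 101  56  82 108 114 112 110 112 111 110 112 112 112
 58  57  56  57  57  68 116 117  96 112 114 103  71 102 115 114 113 116 102 110 114 111 111 111 114 113 111 110 110 111
```

The rack was knocked: the probe handle is now at (0.630, −0.286), with the fitted radius of 9.0 mm agreeing. I approach and check again from above before gripping.

```bash
python3 -m inch '[[[0.5,-0.1,0],0,0],[[0.5,-0.1,0],0,0],[[0.5,-0.1,0],0,0],[[0.48,-0.01,0],0,0],[[0,0,0.5],0,0]]' |tail -5
python3 -m inch '[[[0,0,0.5],0,0],[[0,0,0.5],0,0],[[0,0,0],0,0],[[0,0,0],0,0],[[0,0,0],0,0]]' |tail -5
python3 - <<'E'
from h import *
s=snap("wrist","w22.png"); print(go([.6307,-.2868,.062]))
c0=np.array([.6307,-.2868])
p=rect(s,c0,.066,.03,.03,4); g=cv2.cvtColor(p,cv2.COLOR_RGB2GRAY)
c=cv2.HoughCircles(g,cv2.HOUGH_GRADIENT,1,30,param1=80,param2=14,minRadius=30,maxRadius=42)
if c is not None:
    for v in c[0][:3]: print(c0+RX*(.03-v[1]/4000)+RY*(.03-v[0]/4000),v[2]/4)
E
```

```text
ee_pos: [0.6336, -0.2859, 0.2239]
ee_rot: [[0.976, 0.219, 0.007], [0.22, -0.976, -0.001], [0.006, 0.002, -1.0]]
contact_force: [0.7, -0.7, 0.5]
opening: 0.0427
gripper_force: 0.0
ee_pos: [0.631, -0.2877, 0.174]
ee_rot: [[0.976, 0.216, 0.003], [0.216, -0.976, -0.001], [0.002, 0.002, -1.0]]
contact_force: [0.1, 0.8, -0.1]
opening: 0.0428
gripper_force: 0.0
[-0.00376503 -0.02190984  2.23749827]
[ 0.63239528 -0.28578399] 9.475
[ 0.63990746 -0.28386251] 7.775
```

```bash
python3 -m inch '[[[0,-0.02,0.6],0,0],[[0,0,0.6],0,0],[[0,0,0.6],0,0],[[0,0,0.34],0,0],[[0,0,0.1],0,0]]' |tail -5
python3 -m inch '[[[0,0,0],0,0],[[0,0,0],0,1],[[0,0,0],0,1],[[0,0,0],0,1],[[0,0,0],0,1]]' |tail -5
python3 -m inch '[[[0,0,-0.2],0,1],[[0,0,-0.4],0,1],[[0,0,-0.6],0,1],[[0,0,-0.6],0,1],[[0,0,-0.6],0,1]]' |tail -5
python3 -m inch '[[[0,0,-0.6],0,1],[[0,0,-0.3],0,1],[[0,0,0],0,1],[[0,0,0],0,1],[[0,0,0],0,1]]' |tail -5
python3 - <<'E'
from h import *
s=snap("wrist","w23.png"); o=sensors.get_obs();R=np.array(o['ee_rot']);P=np.array(o['ee_pos'])
zt=P[2]+.004
p=rect(s,P[:2],zt,.03,.03,6); g=cv2.cvtColor(p,cv2.COLOR_RGB2GRAY)
c=cv2.HoughCircles(g,cv2.HOUGH_GRADIENT,1,20,param1=80,param2=12,minRadius=46,maxRadius=62)
if c is not None:
    for v in c[0][:3]: print("handle in tool x,y mm",30-v[1]/6,-(30-v[0]/6),v[2]/6)
for r in range(0,360,15): print(' '.join('%3d'%v for v in g[r,60:300:10]))
E
```

```text
ee_pos: [0.6298, -0.2863, 0.0597]
ee_rot: [[0.976, 0.216, -0.001], [0.216, -0.976, 0.0], [-0.001, -0.001, -1.0]]
contact_force: [-1.1, 0.1, 0.8]
opening: 0.0427
gripper_force: 0.0
ee_pos: [0.6307, -0.2867, 0.0618]
ee_rot: [[0.976, 0.216, 0.002], [0.216, -0.976, -0.001], [0.002, 0.001, -1.0]]
contact_force: [0.3, 0.5, 5.2]
opening: 0.0162
gripper_force: 58.5
ee_pos: [0.6296, -0.286, 0.1824]
ee_rot: [[0.976, 0.216, -0.0], [0.216, -0.976, 0.0], [0.0, -0.0, -1.0]]
contact_force: [-0.1, -0.2, -1.0]
opening: 0.0167
gripper_force: 58.6
ee_pos: [0.6292, -0.286, 0.2236]
ee_rot: [[0.976, 0.216, -0.003], [0.216, -0.976, 0.001], [-0.003, -0.002, -1.0]]
contact_force: [-0.2, 0.1, -1.4]
opening: 0.0161
gripper_force: 58.6
handle in tool x,y mm 4.583334 -1.083334 8.45
handle in tool x,y mm 0.75 -1.083334 8.166667
handle in tool x,y mm 13.75 -2.25 8.016666
124 126 125 124 123 124 123 123 125 126 125 124 122 123 125 125 123 122 122 120 121 123 123 121
124 125 124 124 123 122 122 124 127 125 123 122 123 124 125 125 124 124 121 121 123 122 122 120
125 124 125 124 122 123 122 122 124 124 125 118 118 123
[... 1356 characters left out ...]
  34  29  28  32  32  31  32
 31  32  30  32  32  45  24 207 207 206 206 207 207 209  98 138 141  35  28  30  31  31  32  33
 31  31  32  29  31  89  65 206 206 206 207 207 207 193  90 205 125  32  43  30  32  31  31  31
 31  31  31  29  29 210 207 205 205 205 205 205 208 102 110 162 126 127  68  30  31  31  33  31
 31  31  31  28  25 206 205 205 205 205 205 205 184  90 207 124 125 124 127  32  29  32  31  32
 32  31  31  29  32 206 205 205 205 205 205 205 117 105 162 123 122 124 130  30  28  31  31  31
 32  31  31  35  40 205 204 204 204 204 205 158  90 199 123 124 123 122 127  29  30  32  31  31
 31  30  30  32  31  26  31  83 181 198 208 115  97 191 114  70  36  28  29  31  29  31  32  32
```

The probe is held, with its handle at tool x +0.75 mm by camera. I carry it over the middle bore.

```bash
for i in 1 2; do python3 -m inch '[[[-0.017,-0.728,0],0,1],[[-0.017,-0.728,0],0,1],[[-0.017,-0.728,0],0,1],[[-0.017,-0.728,0],0,1],[[-0.017,-0.728,0],0,1]]' ; done|tail -5
python3 -m inch '[[[0,0,0.6],0,1],[[0,0,0.6],0,1],[[0,0,0.6],0,1],[[0,0,0.15],0,1],[[0,0,0],0,1]]' |tail -5
python3 - <<'E'
from h import *
o=sensors.get_obs();print(o['ee_pos'],go([.5419,.0674,.084]),np.degrees(np.arctan2(o['ee_rot'][1][0],o['ee_rot'][0][0])))
E
```

```text
ee_pos: [0.5424, 0.0683, 0.225]
ee_rot: [[0.976, 0.216, -0.001], [0.216, -0.976, 0.0], [-0.001, -0.0, -1.0]]
contact_force: [0.7, -0.2, 0.7]
opening: 0.0165
gripper_force: 58.7
ee_pos: [0.543, 0.0671, 0.1278]
ee_rot: [[0.976, 0.216, -0.0], [0.216, -0.976, -0.0], [-0.0, -0.0, -1.0]]
contact_force: [0.3, -0.7, -0.5]
opening: 0.0162
gripper_force: 58.7
[0.54300544 0.06713922 0.1277694 ] [-0.02006894 -0.00981574  0.87539769] 12.484233091541427
```

```bash
python3 -m inch '[[[-0.02,-0.01,0.1],0,1],[[0,0,0.15],0,1],[[0,0,0.1],0,1],[[0,0,0.1],0,1],[[0,0,0],0,1]]' |tail -5
python3 -m inch '[[[0,0,0.06],0,1],[[0,0,0.06],0,1],[[0,0,0.06],0,1],[[0,0,0.06],0,1],[[0,0,0],0,1]]' |tail -5
```

```text
ee_pos: [0.5416, 0.0674, 0.1049]
ee_rot: [[0.976, 0.216, -0.001], [0.216, -0.976, -0.0], [-0.001, -0.0, -1.0]]
contact_force: [-1.5, 0.6, 0.1]
opening: 0.0161
gripper_force: 58.7
ee_pos: [0.5416, 0.0674, 0.093]
ee_rot: [[0.976, 0.216, -0.001], [0.216, -0.976, -0.0], [-0.001, -0.0, -1.0]]
contact_force: [0.2, -0.6, -0.4]
opening: 0.0163
gripper_force: 58.7
```

The shank is 13 mm into the bore with no force. I push it home, release and clear.

```bash
python3 -m inch '[[[0,0,0.07],0,1],[[0,0,0.07],0,1],[[0,0,0.05],0,1],[[0,0,0.04],0,1],[[0,0,0],0,1]]' |tail -5
python3 -m inch '[[[0,0,0],0,0.2],[[0,0,0],0,0.2],[[0,0,0],0,0.2],[[0,0,0],0,0.2],[[0,0,0],0,0.2]]' |tail -5
python3 -m inch '[[[0,0,-0.2],0,0.2],[[0,0,-0.6],0,0.2],[[0,0,-0.8],0,0.2],[[0,0,-0.8],0,0.2],[[0,0,-0.8],0,0.2]]' |tail -5
python3 -m inch '[[[-0.8,0,0],0,0.2],[[-0.8,0,0],0,0.2],[[0,0,0],0,0.2],[[0,0,0],0,0.2],[[0,0,0],0,0.2]]' |tail -5
python3 - <<'E'
from h import *
s=snap("wrist","w30.png"); N=H0+.04*RY
for z in(.088,):
    p=rect(s,N,z,.06,.04,4); g=cv2.cvtColor(p,cv2.COLOR_RGB2GRAY); cv2.imwrite('pics/r30.png',p[:,:,::-1])
    c=cv2.HoughCircles(g,cv2.HOUGH_GRADIENT,1,30,param1=80,param2=12,minRadius=28,maxRadius=42)
    print(z,[(60-v[1]/4,40-v[0]/4,v[2]/4) for v in c[0][:3]])
t=snap("top","t30.png"); h=cv2.cvtColor(t['frame'],cv2.COLOR_RGB2HSV)
m=((h[:,:,0]>8)&(h[:,:,0]<24)&(h[:,:,1]>170)).astype(np.uint8)[230:310,400:500]
ys,xs=np.nonzero(m);print("tray px",xs.min()+400,xs.max()+400,ys.min()+230,ys.max()+230,m.sum())
a=dict(np.load('pics/top0.png.npz'))['frame']; b=t['frame']; d=(np.abs(a.astype(int)-b).max(2)>60).astype(np.uint8)
n,l,st,c=cv2.connectedComponentsWithStats(cv2.morphologyEx(d,cv2.MORPH_OPEN,np.ones((3,3))))
print([list(x) for x in st[1:] if x[4]>25])
E
```

```text
ee_pos: [0.5418, 0.0674, 0.0836]
ee_rot: [[0.976, 0.216, 0.0], [0.216, -0.976, 0.0], [0.0, -0.0, -1.0]]
contact_force: [-2.9, -0.2, 11.9]
opening: 0.0161
gripper_force: 60.6
ee_pos: [0.5418, 0.0675, 0.0817]
ee_rot: [[0.976, 0.216, -0.0], [0.216, -0.976, 0.0], [-0.0, -0.0, -1.0]]
contact_force: [0.3, 0.5, -0.0]
opening: 0.0339
gripper_force: 0.0
ee_pos: [0.5417, 0.0674, 0.244]
ee_rot: [[0.976, 0.216, 0.001], [0.216, -0.976, 0.0], [0.001, -0.0, -1.0]]
contact_force: [-0.4, 1.1, 0.2]
opening: 0.034
gripper_force: 0.0
ee_pos: [0.4648, 0.0505, 0.2421]
ee_rot: [[0.976, 0.217, 0.001], [0.217, -0.976, 0.0], [0.001, -0.0, -1.0]]
contact_force: [-0.2, -0.6, -0.2]
opening: 0.0344
gripper_force: 0.0
0.088 [(np.float32(-1.625), np.float32(1.125), np.float32(8.675))]
tray px 426 479 243 288 2090
[[np.int32(409), np.int32(190), np.int32(9), np.int32(11), np.int32(64)], [np.int32(288), np.int32(197), np.int32(62), np.int32(154), np.int32(3384)], [np.int32(411), np.int32(202), np.int32(6), np.int32(6), np.int32(28)], [np.int32(419), np.int32(204), np.int32(52), np.int32(12), np.int32(298)], [np.int32
[... 855 characters left out ...]
np.int32(89), np.int32(1302)], [np.int32(346), np.int32(367), np.int32(10), np.int32(40), np.int32(218)], [np.int32(236), np.int32(412), np.int32(113), np.int32(68), np.int32(2432)], [np.int32(358), np.int32(421), np.int32(22), np.int32(18), np.int32(115)], [np.int32(361), np.int32(430), np.int32(14), np.int32(18), np.int32(146)], [np.int32(266), np.int32(432), np.int32(4), np.int32(9), np.int32(34)], [np.int32(368), np.int32(464), np.int32(12), np.int32(16), np.int32(93)], [np.int32(364), np.int32(466), np.int32(5), np.int32(14), np.int32(45)], [np.int32(339), np.int32(469), np.int32(15), np.int32(11), np.int32(147)], [np.int32(319), np.int32(471), np.int32(19), np.int32(9), np.int32(118)]]
```

The probe is fully home: shoulder at 52 mm and handle circle at the bore. The tray contents and the flipper are in place, so I hand in.

```bash
python3 -c "
from bench import manip
print(manip.close_job())"
```

```text
the job is handed in; nothing more can be done
None
```

The job is handed in: the nut and spacer are in the orange tray, the plate is face-down in the nest with the flipper back fully open, and the one probe in the rack stands fully home in the middle bore.

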